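Charge the grinding jar with ceramic balls

ROBOT

A 6-joint arm with a two-finger parallel gripper is mounted at the origin on the work surface. World frame = base frame: x ahead of the robot, y to its left, z up, the work surface at z = 0. Lengths are in mm, angles in rad, forces in N, time in s.
With the tool pointing down it reaches from about 400 to 925 mm from the base axis. Payload 12.5 kg.
Tool frame: the origin (TCP) lies on the centre line of the jaws, within the pads' length; the fingertips stand 14 mm ahead of it and the grasp point (between the pads) lies 5 mm behind it; z points along the fingers, x is the direction in which the jaws open and shut, and the axes are right-handed (so a half turn about z gives the same grasp; the last joint's range is limited). The gripper opens to 95 mm and grips with 3 to 60 N. Pads are 20 mm wide; open, the fingers measure 119 mm over their backs; the gripper's body (75 mm by 180 mm) begins 59 mm behind the grasp point.
Start: joints at [-1.241, 0.491, 1.559, -0, 1.092, -0.106], TCP at [263.859, -566.59, 228.661] pointing down, gripper open.
Joint ranges: [-3.1, 3.1], [-0.84, 2.19], [0.05, 2.79], [-1.13, 4.28], [0.06, 2.93], [-2.69, 2.69]. Speed limits (rad/s): [2.22, 2.22, 2.79, 3.14, 3.14, 3.14].

INTERFACE

Orientations are given as [roll, pitch, yaw] about the fixed x, y, z axes, in that order (R = Rz(yaw) Ry(pitch) Rx(roll)).
In Python, from cell import state, read_camera, job_done gives the robot as it stands.
- The arm moves only by the shell command python3 -m handwheel 'ROWS'. ROWS is JSON, a list of rows, each an object of numbers: "hand": the finger opening in m, from 0 to 0.0951; "x", "y", "z": the shift along the world's x, y, z in m; "spin": the turn about the world's z in units of 5 degrees (1.0 is 5 degrees). In form: [{"hand": .., "x": .., "y": .., "z": .., "spin": ..}, ...]. A call has 1 to 20 rows; each row is the pose to reach, as a shift and turn from the pose commanded when the call began; what a row does not reach only later rows make up. A row lasts 1/12 s, in which the tool goes at most 41.7 mm and 7.16 degrees, less where a joint would pass 70% of its speed; a pose out of reach is approached as far as the arm can. A call with a gripper value outside its range is refused whole. The fingers move at their own pace and stop on an object; the grip force is fixed at half the most. Time passes only in rows, so rows that repeat a pose let the fingers close. It gives the time, the measured TCP pose, the force and the opening at its end, in the units of the state.
- state(): the state, without advancing time (a new reading comes with each control period).
- read_camera(name): name is "side" or "top"; returns a dict with "img" (400x640x3 uint8, red, green, blue), "fx", "fy", "cx", "cy" (pixels), "D" ([k1, k2, p1, p2, k3] as OpenCV has them; the pictures are not rectified), "T" (4x4, takes a point from camera to world coordinates). Camera axes: x right, y down, z forward; pixel columns grow to the right and rows downward; lengths in mm; the calibration is good to about 2 mm. A picture is of the moment at which its call begins. There is no depth.
- job_done(): hands the job in, once; it reports no verdict.
The state is a dict: "t": time; "joints": joint angles; "qvel": joint speeds; "tau": joint torques, N m; "eef_pos": TCP position; "tcp_rot": TCP orientation; "ft_force": force on the tool from outside, world axes, zero at the start; "moment": the same for the moment, N m; "opening": opening from 0.0 (shut) to 1.0 (fully open).
Only numpy, scipy, OpenCV 4.12 (cv2) and the standard library are available. Lean on these libraries where they do the work, as an engineer would, in place of code of your own. Each camera call takes 0.05 s, during which the arm holds its last target. There are 200 camera calls.

TASK

Take the steel scoop by its black grip, scoop up grinding balls from the grey tray and tip at least three of them into the wide steel jar; any others must stay in the tray. Do not let a ball fall on the bench or touch one with the gripper, and leave the beaker, mortar and bottles where they stand. Finally stand the scoop upright on its rubber mat again, near the middle, and let go.

Things in the scene. Friction and masses are not known exactly. Their poses are not given: they have to be found in the camera images.
- tray: Grey plastic trough tray, fixed, 258 mm long (x) by 138 mm wide (y), 45 mm high. Origin: centre of its underside. Long side walls upright, 4 mm thick, 45 mm high; both end walls flare outward at 45 degrees from the floor's ends, up to about 45 mm high. At the start all balls lie in its +x half, away from the robot.
- tray_floor (a point): Centre of the tray's inner floor, 10 mm above the bench; the flat floor is 180 mm long (x) by 130 mm wide (y). Axes as the tray's.
- jar_mouth (a point): Centre of the open mouth of the steel grinding jar, 71 mm above the bench. Round jar, fixed by a 150 mm square clamp plate; 132 mm outer diameter (138 at the rim), 124 mm inner diameter, inner floor 14 mm above the bench.
- jar_inside (a point): Point on the jar's axis inside it, 30 mm above the bench.
- mat: The scoop's black rubber mat, fixed, 180 mm (x) by 140 mm (y), 4 mm thick; origin at the centre of its underside.
- scoop: Loose steel scoop, 180 g. Pan 80 mm long (x) by 78 mm wide (y), flat 2 mm sheet, open in front (+x). Side walls 30 mm, rear wall 40 mm high. Origin: centre of the underside. A stem rises from the rear wall, leaning 15 degrees back (to -x), black grip on top.
- scoop_grip (a point): Point on the axis of the scoop's black grip, at x -67, y 0, z 116 mm in the scoop's frame, 32 mm below the grip's top end. The grip is square, 24 x 24 mm, 75 mm long, leaning 15 degrees back with the stem; two of its sides face +y and -y. Axes as the scoop's.
- scoop_pan (a point): Middle of the scoop's pan, 14 mm above its underside. The pan's front 14 mm slope up from the lip to a crest 3.7 mm above the underside, 1.7 mm above the floor behind it, so balls roll out only when the pan is tipped well nose-down (about 40 degrees).
- ball0: One of the five white ceramic grinding balls, 22 mm in diameter, 20 g, loose in the tray; origin at its centre.
- ball1: One of the five white ceramic grinding balls, 22 mm in diameter, 20 g, loose in the tray; origin at its centre.
- ball2: One of the five white ceramic grinding balls, 22 mm in diameter, 20 g, loose in the tray; origin at its centre.
- ball3: One of the five white ceramic grinding balls, 22 mm in diameter, 20 g, loose in the tray; origin at its centre.
- ball4: One of the five white ceramic grinding balls, 22 mm in diameter, 20 g, loose in the tray; origin at its centre.
- beaker: Bystander: glass beaker, 70 mm across, 95 mm high; origin under its centre.
- reagent: Bystander: brown glass reagent bottle, 64 mm across, 150 mm high; origin under its centre.
- mortar: Bystander: white ceramic mortar bowl, 100 mm across, 55 mm high; origin under its centre.
- washbottle: Bystander: white plastic bottle, 68 mm across, 160 mm high; origin under its centre.
Things that resemble listed ones, but are neither listed nor needed, are in the scene too. What is shaped like the scoop but yellow is not meant.

How it is judged (in metres and radians):
On the way, in this order (a step that is already met when the one before it is completed fails the run):
1. at least one ball lies in the scoop's pan with the pan raised over 60 mm above the bench (distance between any of ball0, ball1, ball2, ball3, ball4 and scoop_pan below 0.055 m and height (world z) of scoop_pan above 0.074 m), for 0.2 s.
2. at least three balls are in the jar (distance between any of ball0, ball1, ball2 and jar_inside below 0.06 m and distance between any of ball0, ball1, ball3 and jar_inside below 0.06 m and distance between any of ball0, ball1, ball4 and jar_inside below 0.06 m and distance between any of ball0, ball2, ball3 and jar_inside below 0.06 m and distance between any of ball0, ball2, ball4 and jar_inside below 0.06 m and distance between any of ball0, ball3, ball4 and jar_inside below 0.06 m and distance between any of ball1, ball2, ball3 and jar_inside below 0.06 m and distance between any of ball1, ball2, ball4 and jar_inside below 0.06 m and distance between any of ball1, ball3, ball4 and jar_inside below 0.06 m and distance between any of ball2, ball3, ball4 and jar_inside below 0.06 m), for 0.2 s.
At the end, for the whole second after the job is handed in: At least three of the five balls lie in the steel jar and every other ball lies in the tray, none in the scoop; the scoop stands upright (within 7 degrees) and still on its mat, its pan's centre within 60 mm of the mat's centre (all of step 2 and (distance between ball0 and jar_inside below 0.06 m or distance between ball0 and tray_floor below 0.14 m) and (distance between ball1 and jar_inside below 0.06 m or distance between ball1 and tray_floor below 0.14 m) and (distance between ball2 and jar_inside below 0.06 m or distance between ball2 and tray_floor below 0.14 m) and (distance between ball3 and jar_inside below 0.06 m or distance between ball3 and tray_floor below 0.14 m) and (distance between ball4 and jar_inside below 0.06 m or distance between ball4 and tray_floor below 0.14 m) and horizontal distance between scoop and mat below 0.06 m and angle between scoop's own z axis and vertical below 0.12 rad and height (world z) of scoop below 0.012 m and linear speed of scoop below 0.02 m/s and distance between each of ball0, ball1, ball2, ball3, ball4 and scoop_pan above 0.06 m); the robot touches nothing.
It fails at once if a ball lies on the bench (height (world z) of any of ball0, ball1, ball2, ball3, ball4 below 0.0145 m).
It fails at once if the gripper's fingers touch a ball (contact force between the fingers and ball0 above 0.3 N or contact force between the fingers and ball1 above 0.3 N or contact force between the fingers and ball2 above 0.3 N or contact force between the fingers and ball3 above 0.3 N or contact force between the fingers and ball4 above 0.3 N).
It fails at once if a bystander is moved more than 30 mm or tipped (distance of any of beaker, reagent, mortar, washbottle from where it was at the start of the episode above 0.03 m or angle between any of beaker, reagent, mortar, washbottle's own z axis and vertical above 0.35 rad).
It also fails if it takes over 58 s, if anything falls off the work surface, if the arm or the gripper's body presses on something with over 40 N, if the wrist force passes 120 N, or if a joint passes its speed limit or range.

## Working session

There is one attempt and no reset: what is moved stays moved. The work goes in short steps, Python scripts to look and compute and a shell command to move; the robot and the scene stay as the last step left them, time stands still between calls to the robot, and variables do not carry over. Pictures are saved under pics/ and viewed, about 8 in all and at most 12, crops included, and the job is handed in when it is done.

```bash
mkdir -p pics; ls; python3 - <<'E'
from cell import *
import cv2,numpy as np
print(state())
for n in("top","side"):
    c=read_camera(n);cv2.imwrite(f"pics/{n}0.png",c["img"][:,:,::-1])
    print(n,c["fx"],c["fy"],c["cx"],c["cy"],c["D"],np.round(c["T"],3).tolist())
E
```

```text
pics
{'t': 0.0, 'joints': array([-1.24060972e+00,  4.91556178e-01,  1.55949828e+00,  9.53767528e-06,
        1.09168770e+00, -1.05582542e-01]), 'qvel': array([-0.00196612, -0.00101687, -0.00069752, -0.00108667,  0.0014983 ,
       -0.0016324 ]), 'tau': array([-6.22656007e-04, -6.12651515e+01, -2.58184361e+01,  6.92416937e-02,
        4.81639104e-02, -9.29601219e-05]), 'eef_pos': array([ 263.76872931, -566.3392058 ,  228.04702694]), 'tcp_rot': array([-3.1414631e+00,  1.1422071e-03, -1.1350315e+00]), 'ft_force': array([ 0.09192415, -0.70155723,  0.93353933]), 'moment': array([-0.06476797,  0.03147737, -0.03737491]), 'opening': 0.9999494052659281}
top 457.4682620404079 457.4682620404079 320.22607280189044 200.68154687071618 [-0.05467965  0.          0.          0.          0.        ] [[0.019, -0.996, 0.083, 438.696], [-1.0, -0.019, 0.005, 19.126], [-0.003, -0.083, -0.997, 1468.732], [0.0, 0.0, 0.0, 1.0]]
side 397.1046560784611 397.1046560784611 319.7243285523995 199.36092819133418 [-0.07328838  0.          0.          0.          0.        ] [[-0.752, -0.42, 0.509, -67.929], [-0.66, 0.492, -0.568, 657.235], [-0.012, -0.763, -0.646, 844.74], [0.0, 0.0, 0.0, 1.0]]
```

View pics/top0.png

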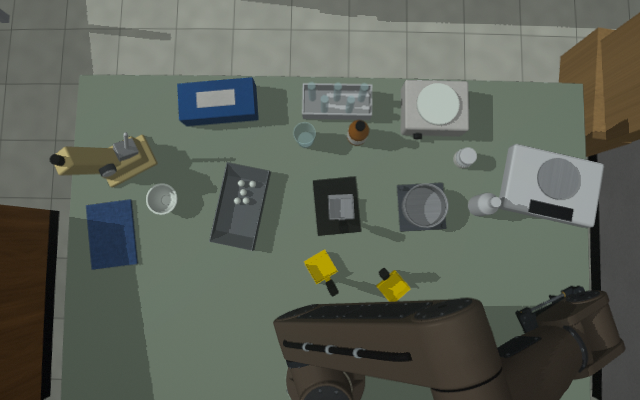

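View pics/side0.png

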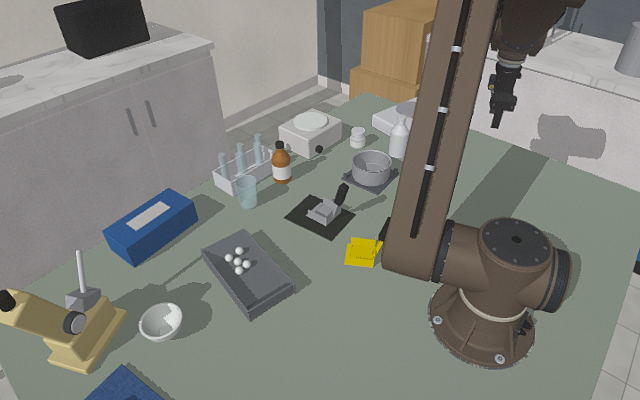

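The top view shows the tray at (240,205) with five balls around (243,192), a steel scoop on the black mat at (340,206), and the jar at (425,205). The yellow decoys are at (320,266) and (394,286). The only scoop-shaped thing that is bare steel is the one at (340,206), which is also on the mat. I'll confirm that in one enlarged crop and measure with masks.

```bash
cat > h.py <<'E'
import cv2,numpy as np
from cell import state,read_camera
def ray(c,uv):
    K=np.array([[c["fx"],0,c["cx"]],[0,c["fy"],c["cy"]],[0,0,1]])
    p=cv2.undistortPoints(np.array(uv,float).reshape(-1,1,2),K,np.array(c["D"],float)).reshape(-1,2)
    d=np.c_[p,np.ones(len(p))]@c["T"][:3,:3].T
    return c["T"][:3,3],d
def onz(c,uv,z):
    o,d=ray(c,uv); return o+d*((z-o[2])/d[:,2])[:,None]
def proj(c,P):
    K=np.array([[c["fx"],0,c["cx"]],[0,c["fy"],c["cy"]],[0,0,1]])
    Ti=np.linalg.inv(c["T"]); return cv2.projectPoints(np.array(P,float).reshape(-1,1,3),cv2.Rodrigues(Ti[:3,:3])[0],Ti[:3,3],K,np.array(c["D"],float))[0].reshape(-1,2)
def tri(c1,u1,c2,u2):
    (o1,d1),(o2,d2)=ray(c1,u1),ray(c2,u2); d1,d2=d1[0],d2[0]
    s=np.linalg.lstsq(np.c_[d1,-d2],o2-o1,rcond=None)[0]; a,b=o1+s[0]*d1,o2+s[1]*d2
    return (a+b)/2,np.linalg.norm(a-b)
def save(name,*parts):  # parts: (cam,x0,y0,x1,y1,scale)
    ims=[cv2.resize(c["img"][b:e,a:d,::-1],None,fx=s,fy=s,interpolation=cv2.INTER_CUBIC) for c,a,b,d,e,s in parts]
    H=max(i.shape[0] for i in ims); cv2.imwrite(f"pics/{name}.png",np.hstack([cv2.copyMakeBorder(i,0,H-i.shape[0],0,4,cv2.BORDER_CONSTANT) for i in ims]))
E
python3 - <<'E'
from h import *
t,s=read_camera("top"),read_camera("side")
save("crop1",(t,305,170,375,240,5.5),(s,280,175,360,245,5))
for n,c,R in(("top",t,(205,155,275,255)),("side",s,(195,225,300,325))):
    im=c["img"].astype(int);g=im.min(2)
    m=np.zeros(g.shape,np.uint8);a,b,d,e=R;m[b:e,a:d]=(g[b:e,a:d]>135)
    k,_,st,ce=cv2.connectedComponentsWithStats(m);print(n,"white",[(st[i,4],ce[i].round(1).tolist()) for i in range(1,k) if st[i,4]>5])
hsv=cv2.cvtColor(t["img"],cv2.COLOR_RGB2HSV)
for y,x in((200,318),(206,340),(225,235),(180,250),(205,425),(240,300),(225,405)):print(x,y,t["img"][y,x],hsv[y,x])
# mat: dark
V=hsv[:,:,2];m=np.zeros(V.shape,np.uint8);m[170:240,305:368]=(V[170:240,305:368]<55)
k=cv2.findContours(m,0,2)[0];k=max(k,key=cv2.contourArea);r=cv2.minAreaRect(k);bx=cv2.boxPoints(r)
print("mat",r);print(onz(t,bx,4).round(0))
# tray: non-green grey
sat=hsv[:,:,1];gm=np.zeros(V.shape,np.uint8);gm[155:258,205:278]=(sat[155:258,205:278]<35)
k=cv2.findContours(cv2.morphologyEx(gm,2,np.ones((3,3))),0,2)[0];k=max(k,key=cv2.contourArea);r=cv2.minAreaRect(k);bx=cv2.boxPoints(r)
print("tray",r);print(onz(t,bx,45).round(0))
E
```

```text
top white [(np.int32(20), [239.8, 182.7]), (np.int32(20), [251.5, 183.5]), (np.int32(21), [241.9, 191.8]), (np.int32(22), [236.0, 200.1]), (np.int32(19), [244.7, 200.2])]
side white [(np.int32(50), [238.5, 250.4]), (np.int32(48), [228.0, 257.2]), (np.int32(101), [237.6, 265.7]), (np.int32(51), [245.8, 263.8])]
318 200 [32 36 32] [60 28 36]
340 206 [101 106 106] [ 90  12 106]
235 225 [82 87 90] [101  23  90]
250 180 [80 86 87] [94 21 87]
425 205 [114 120 121] [ 94  15 121]
300 240 [107 119 104] [ 54  32 119]
405 225 [62 67 71] [103  32  71]
mat ((336.3876647949219, 205.8202362060547), (55.17889404296875, 42.80630874633789), 84.5596694946289)
[[ 626.   52.    4.]
 [ 642.  -85.    4.]
 [ 465. -104.    4.]
 [ 450.   32.    4.]]
tray ((241.0, 206.0), (102.0, 72.0), 90.0)
[[695. 393.  45.]
 [699. 165.  45.]
 [380. 156.  45.]
 [375. 380.  45.]]
```

View pics/crop1.png

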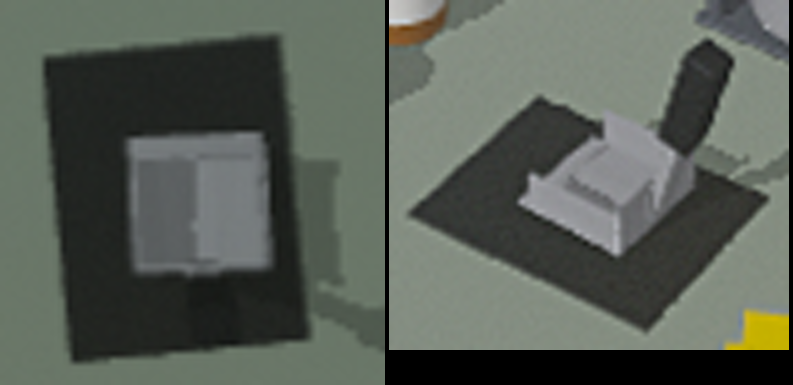

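The crop confirms it: a steel pan with the black grip at its lower side (toward the robot), open to +x, on the black mat. In the side view the grip top is near (343.5,186). Next I measure scoop, tray, jar and balls.

```bash
python3 - <<'E'
from h import *
t,s=read_camera("top"),read_camera("side")
hsv=cv2.cvtColor(t["img"],cv2.COLOR_RGB2HSV);V=hsv[:,:,2];Hh=hsv[:,:,0]
def rect(m,R):
    z=np.zeros(m.shape,np.uint8);a,b,d,e=R;z[b:e,a:d]=m[b:e,a:d]
    k=max(cv2.findContours(z,0,2)[0],key=cv2.contourArea);return cv2.boxPoints(cv2.minAreaRect(k)),z
bx,_=rect(V>65,(326,188,356,222));P=onz(t,bx,34);print("scoop z34",P.round(0).tolist(),P.mean(0).round(1))
bx,z=rect(cv2.morphologyEx(((Hh>75)&(V<200)).astype(np.uint8),2,np.ones((3,3))),(205,155,280,258));P=onz(t,bx,45);c=P.mean(0);print("tray",P.round(0).tolist(),c.round(1),[np.linalg.norm(P[i]-P[i-1]).round(0) for i in range(4)])
print("grip top from side z151",onz(s,[343.5,186],151).round(0))
for uv in([239.8,182.7],[251.5,183.5],[241.9,191.8],[236,200.1],[244.7,200.2]):print("ball",onz(t,uv,21).round(0)) 
g=cv2.resize(cv2.cvtColor(t["img"],7)[165:245,385:460],None,fx=6,fy=6,interpolation=2)
for r in cv2.HoughCircles(g,cv2.HOUGH_GRADIENT,1.5,30,param1=80,param2=40,minRadius=105,maxRadius=150)[0][:4]:
    print("circ",r/6, onz(t,[r[0]/6+385,r[1]/6+165],71).round(0))
b=onz(t,[[397.8,184.5],[441,180.5]],5);print(b.round(0))
E
```

```text
scoop z34 [[580.0, 2.0, 34.0], [581.0, -80.0, 34.0], [503.0, -81.0, 34.0], [501.0, 0.0, 34.0]] [541.1 -39.9  34. ]
tray [[425.0, 370.0, 45.0], [676.0, 325.0, 45.0], [648.0, 185.0, 45.0], [398.0, 232.0, 45.0]] [537. 278.  45.] [np.float64(141.0), np.float64(255.0), np.float64(143.0), np.float64(254.0)]
grip top from side z151 [[466. -40. 151.]]
ball [[612. 284.  21.]]
ball [[610. 246.  21.]]
ball [[583. 276.  21.]]
ball [[556. 294.  21.]]
ball [[556. 266.  21.]]Traceback (most recent call last):
  File "<stdin>", line 12, in <module>
TypeError: 'NoneType' object is not subscriptable
```

```bash
python3 -m handwheel '[{"x":0.21,"y":0.527,"z":0,"spin":-4.8},{"x":0.21,"y":0.527,"z":0,"spin":-4.8},{"x":0.21,"y":0.527,"z":0,"spin":-4.8},{"x":0.21,"y":0.527,"z":0,"spin":-4.8},{"x":0.21,"y":0.527,"z":0,"spin":-4.8},{"x":0.21,"y":0.527,"z":0,"spin":-4.8},{"x":0.21,"y":0.527,"z":0,"spin":-4.8},{"x":0.21,"y":0.527,"z":0,"spin":-4.8},{"x":0.21,"y":0.527,"z":0,"spin":-4.8},{"x":0.21,"y":0.527,"z":0,"spin":-4.8},{"x":0.21,"y":0.527,"z":0,"spin":-4.8},{"x":0.21,"y":0.527,"z":0,"spin":-4.8},{"x":0.21,"y":0.527,"z":0,"spin":-4.8},{"x":0.21,"y":0.527,"z":0,"spin":-4.8},{"x":0.21,"y":0.527,"z":0,"spin":-4.8},{"x":0.21,"y":0.527,"z":0,"spin":-4.8},{"x":0.21,"y":0.527,"z":0,"spin":-4.8},{"x":0.21,"y":0.527,"z":0,"spin":-4.8}]'
python3 - <<'E'
from h import *
print(state()["joints"].round(2))
s=read_camera("side");save("s2",(s,270,60,470,240,4));
im=cv2.imread("pics/top0.png");g=cv2.resize(im[165:245,385:460],None,fx=6,fy=6,interpolation=2);t=read_camera("top")
h=cv2.HoughCircles(cv2.GaussianBlur(cv2.cvtColor(g,6),(9,9),0),cv2.HOUGH_GRADIENT_ALT,1.5,20,param1=60,param2=0.5,minRadius=100,maxRadius=160)
print(None if h is None else [(r/6,onz(t,[(r[0]+.5)/6+384.5,(r[1]+.5)/6+164.5],71).round(0)) for r in h[0]])
hsv=cv2.cvtColor(cv2.imread("pics/side0.png"),cv2.COLOR_BGR2HSV);
cv2.imwrite("pics/jar.png",cv2.resize(im[165:245,385:460],None,fx=7,fy=7,interpolation=2))
E
```

```text
[-1.24  0.49  1.56 -0.    1.09 -0.11]
[(array([38.75    , 41.5     , 24.726732], dtype=float32), array([[ 544., -291.,   71.]])), (array([38.75    , 41.5     , 19.270712], dtype=float32), array([[ 544., -291.,   71.]]))]invalid input
```

View pics/s2.png

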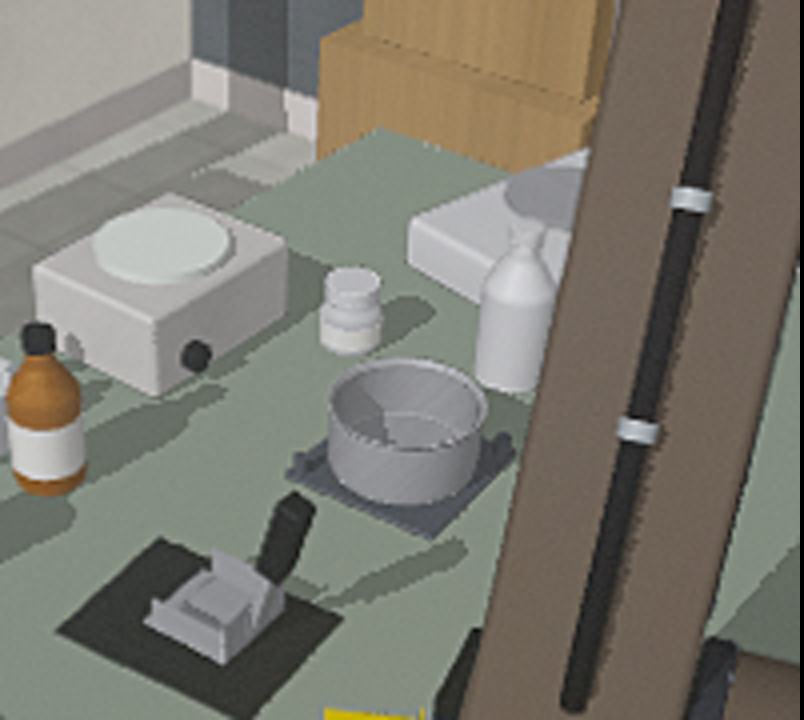

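View pics/jar.png

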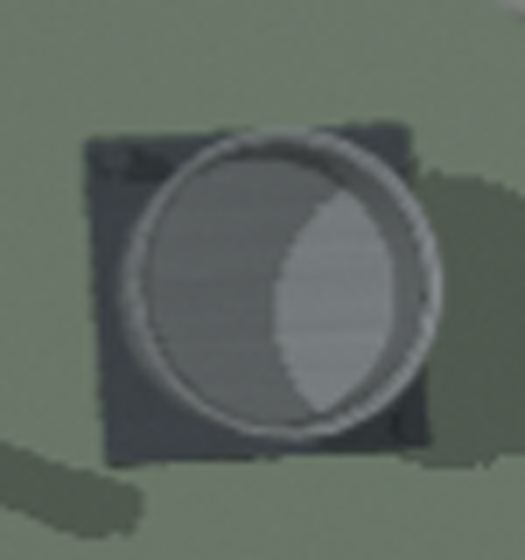

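The side view shows the scoop untouched, with the arm still at its start because the call was refused. The jar crop shows the rim spanning columns 122–440 and rows 125–440, so its centre is about (425.3,205.3) px. I'll resend the move with every key filled in.

```bash
python3 -m handwheel '[{"hand":0.095,"x":0.21,"y":0.527,"z":0.0,"spin":-4.8},{"hand":0.095,"x":0.21,"y":0.527,"z":0.0,"spin":-4.8},{"hand":0.095,"x":0.21,"y":0.527,"z":0.0,"spin":-4.8},{"hand":0.095,"x":0.21,"y":0.527,"z":0.0,"spin":-4.8},{"hand":0.095,"x":0.21,"y":0.527,"z":0.0,"spin":-4.8},{"hand":0.095,"x":0.21,"y":0.527,"z":0.0,"spin":-4.8},{"hand":0.095,"x":0.21,"y":0.527,"z":0.0,"spin":-4.8},{"hand":0.095,"x":0.21,"y":0.527,"z":0.0,"spin":-4.8},{"hand":0.095,"x":0.21,"y":0.527,"z":0.0,"spin":-4.8},{"hand":0.095,"x":0.21,"y":0.527,"z":0.0,"spin":-4.8},{"hand":0.095,"x":0.21,"y":0.527,"z":0.0,"spin":-4.8},{"hand":0.095,"x":0.21,"y":0.527,"z":0.0,"spin":-4.8},{"hand":0.095,"x":0.21,"y":0.527,"z":0.0,"spin":-4.8},{"hand":0.095,"x":0.21,"y":0.527,"z":0.0,"spin":-4.8},{"hand":0.095,"x":0.21,"y":0.527,"z":0.0,"spin":-4.8},{"hand":0.095,"x":0.21,"y":0.527,"z":0.0,"spin":-4.8},{"hand":0.095,"x":0.21,"y":0.527,"z":0.0,"spin":-4.8},{"hand":0.095,"x":0.21,"y":0.527,"z":0.0,"spin":-4.8}]'
python3 - <<'E'
from h import *
print(state()["joints"].round(2)); t=read_camera("top")
print(onz(t,[425.1,205.1],71).round(0),onz(t,[421.4,206.2],5).round(0))
E
```

```text
t: 1.9
eef_pos: [473.6, -40.5, 228.7]
tcp_rot: [3.142, -0.0, -1.555]
ft_force: [0.1, 0.3, 0.7]
opening: 0.996
[-0.22  0.28  1.91 -0.    0.95  1.33]
[[ 548. -297.   71.]] [[ 549. -300.    5.]]
```

```bash
python3 -m handwheel '[{"hand":0.095,"x":0.0,"y":0.0,"z":-0.04,"spin":0},{"hand":0.095,"x":0.0,"y":0.0,"z":-0.08,"spin":0},{"hand":0.095,"x":0.0,"y":0.0,"z":-0.1,"spin":0},{"hand":0.095,"x":0.0,"y":0.0,"z":-0.114,"spin":0},{"hand":0.095,"x":0.0,"y":0.0,"z":-0.114,"spin":0},{"hand":0.05,"x":0.0,"y":0.0,"z":-0.114,"spin":0},{"hand":0.03,"x":0.0,"y":0.0,"z":-0.114,"spin":0},{"hand":0.015,"x":0.0,"y":0.0,"z":-0.114,"spin":0},{"hand":0.0,"x":0.0,"y":0.0,"z":-0.114,"spin":0},{"hand":0.0,"x":0.0,"y":0.0,"z":-0.114,"spin":0},{"hand":0.0,"x":0.0,"y":0.0,"z":-0.114,"spin":0},{"hand":0.0,"x":0.0,"y":0.0,"z":-0.114,"spin":0},{"hand":0.0,"x":0.0,"y":0.0,"z":-0.114,"spin":0},{"hand":0.0,"x":0.0,"y":0.0,"z":-0.114,"spin":0}]'
python3 -m handwheel '[{"hand":0.0,"x":0.0,"y":0.0,"z":0.02,"spin":0},{"hand":0.0,"x":0.0,"y":0.0,"z":0.05,"spin":0},{"hand":0.0,"x":0.0,"y":0.0,"z":0.08,"spin":0},{"hand":0.0,"x":0.0,"y":0.0,"z":0.08,"spin":0}]'
python3 - <<'E'
from h import *
s=read_camera("side");t=read_camera("top");save("lift",(s,270,60,400,230,3.5),(t,290,150,390,270,3.3))
E
```

```text
t: 3.12
eef_pos: [473.9, -39.5, 114.7]
tcp_rot: [-3.142, -0.0, -1.554]
ft_force: [0.2, 0.4, 0.6]
opening: 0.421
t: 3.45
eef_pos: [475.6, -39.9, 199.1]
tcp_rot: [-3.135, -0.002, -1.554]
ft_force: [0.8, -0.4, 0.2]
opening: 0.145
```

View pics/lift.png

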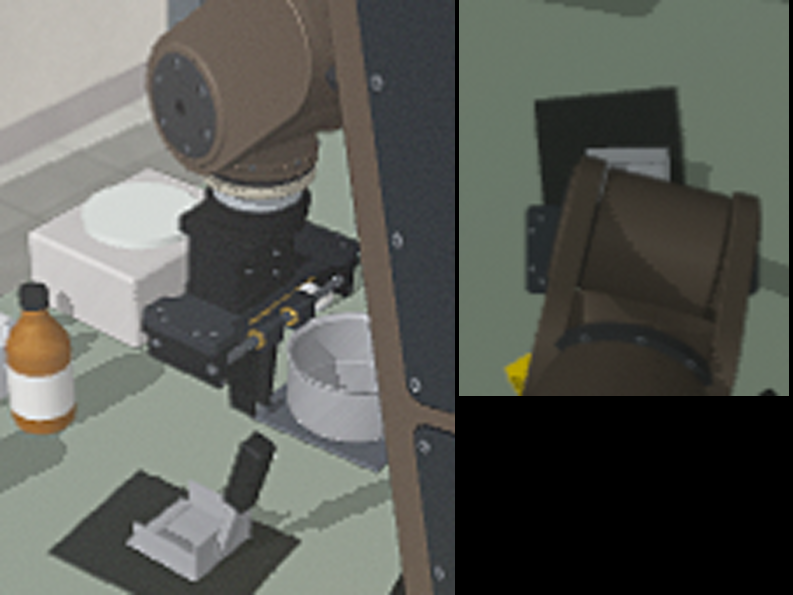

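The fingers close slowly, so I lifted before they had gripped. The scoop still stands undisturbed on its mat and the fingers are above it. I'll reopen, go down and wait longer.

```bash
python3 -m handwheel '[{"hand":0.07,"x":0.0,"y":0.0,"z":0,"spin":0},{"hand":0.07,"x":0.0,"y":0.0,"z":0,"spin":0},{"hand":0.07,"x":0.0,"y":0.0,"z":0,"spin":0},{"hand":0.07,"x":0.0,"y":0.0,"z":0,"spin":0},{"hand":0.07,"x":0.0,"y":0.0,"z":0,"spin":0},{"hand":0.07,"x":0.0,"y":0.0,"z":0,"spin":0},{"hand":0.07,"x":0.0,"y":0.0,"z":0,"spin":0},{"hand":0.07,"x":0.0,"y":0.0,"z":0,"spin":0},{"hand":0.07,"x":0.0,"y":0.0,"z":0,"spin":0},{"hand":0.07,"x":0.0,"y":0.0,"z":0,"spin":0}]'
```

```text
t: 4.38
eef_pos: [473.9, -39.6, 194.7]
tcp_rot: [-3.142, -0.0, -1.554]
ft_force: [-0.2, -0.4, 0.0]
opening: 0.699
```

```bash
python3 -m handwheel '[{"hand":0.07,"x":0.0,"y":0.0,"z":-0.03,"spin":0},{"hand":0.07,"x":0.0,"y":0.0,"z":-0.06,"spin":0},{"hand":0.07,"x":0.0,"y":0.0,"z":-0.08,"spin":0},{"hand":0.0,"x":0.0,"y":0.0,"z":-0.08,"spin":0},{"hand":0.0,"x":0.0,"y":0.0,"z":-0.08,"spin":0},{"hand":0.0,"x":0.0,"y":0.0,"z":-0.08,"spin":0},{"hand":0.0,"x":0.0,"y":0.0,"z":-0.08,"spin":0},{"hand":0.0,"x":0.0,"y":0.0,"z":-0.08,"spin":0},{"hand":0.0,"x":0.0,"y":0.0,"z":-0.08,"spin":0},{"hand":0.0,"x":0.0,"y":0.0,"z":-0.08,"spin":0},{"hand":0.0,"x":0.0,"y":0.0,"z":-0.08,"spin":0},{"hand":0.0,"x":0.0,"y":0.0,"z":-0.08,"spin":0},{"hand":0.0,"x":0.0,"y":0.0,"z":-0.08,"spin":0},{"hand":0.0,"x":0.0,"y":0.0,"z":-0.08,"spin":0},{"hand":0.0,"x":0.0,"y":0.0,"z":-0.08,"spin":0}]'
```

```text
t: 5.63
eef_pos: [473.9, -39.6, 115.0]
tcp_rot: [-3.141, -0.0, -1.554]
ft_force: [-1.4, -0.1, 6.2]
opening: 0.252
```

```bash
python3 -m handwheel '[{"hand":0.0,"x":0.0,"y":0.0,"z":0.02,"spin":0},{"hand":0.0,"x":0.0,"y":0.0,"z":0.05,"spin":0},{"hand":0.0,"x":0.0,"y":0.0,"z":0.08,"spin":0},{"hand":0.0,"x":0.0,"y":0.02,"z":0.1,"spin":0},{"hand":0.0,"x":-0.01,"y":0.05,"z":0.1,"spin":-0.4},{"hand":0.0,"x":-0.02,"y":0.08,"z":0.1,"spin":-0.8},{"hand":0.0,"x":-0.03,"y":0.11,"z":0.1,"spin":-1.2},{"hand":0.0,"x":-0.04,"y":0.14,"z":0.1,"spin":-1.6},{"hand":0.0,"x":-0.047,"y":0.17,"z":0.1,"spin":-2.0},{"hand":0.0,"x":-0.047,"y":0.2,"z":0.1,"spin":-2.3},{"hand":0.0,"x":-0.047,"y":0.23,"z":0.1,"spin":-2.3},{"hand":0.0,"x":-0.047,"y":0.26,"z":0.1,"spin":-2.3},{"hand":0.0,"x":-0.047,"y":0.29,"z":0.1,"spin":-2.3},{"hand":0.0,"x":-0.047,"y":0.315,"z":0.1,"spin":-2.3},{"hand":0.0,"x":-0.047,"y":0.332,"z":0.1,"spin":-2.3},{"hand":0.0,"x":-0.047,"y":0.339,"z":0.1,"spin":-2.3},{"hand":0.0,"x":-0.047,"y":0.339,"z":0.1,"spin":-2.3},{"hand":0.0,"x":-0.047,"y":0.339,"z":0.1,"spin":-2.3},{"hand":0.0,"x":-0.047,"y":0.339,"z":0.1,"spin":-2.3}]'
python3 - <<'E'
from h import *
s=read_camera("side");t=read_camera("top");save("tr",(s,170,100,320,330,2.6),(t,195,140,295,270,3.9))
E
```

```text
t: 7.22
eef_pos: [426.8, 298.4, 214.5]
tcp_rot: [3.141, -0.001, -1.755]
ft_force: [1.4, -0.2, -1.9]
opening: 0.248
```

View pics/tr.png

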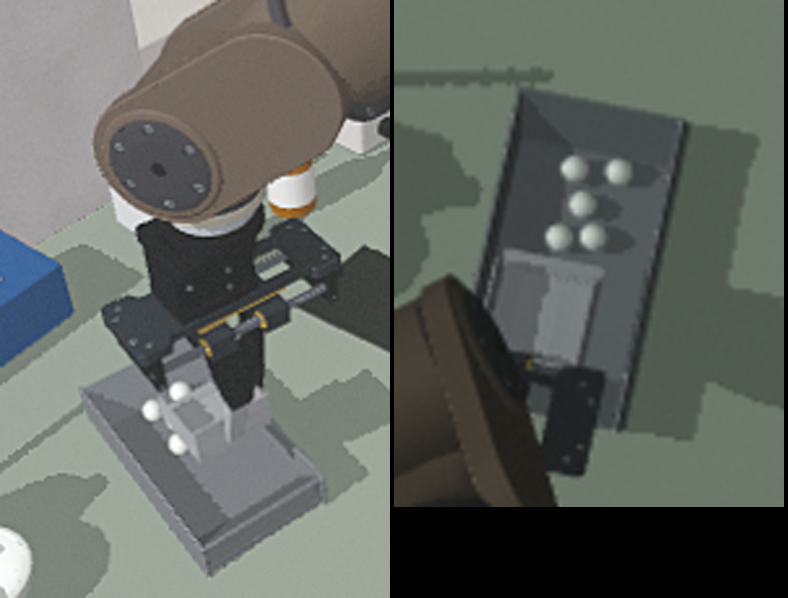

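Scoop held level (load −1.9 N, right for 180 g), pan behind the balls. Lower it to the floor.

```bash
python3 -m handwheel '[{"hand":0.0,"x":0.0,"y":0.0,"z":-0.025,"spin":0},{"hand":0.0,"x":0.0,"y":0.0,"z":-0.055,"spin":0},{"hand":0.0,"x":0.0,"y":0.0,"z":-0.08,"spin":0},{"hand":0.0,"x":0.0,"y":0.0,"z":-0.09,"spin":0},{"hand":0.0,"x":0.0,"y":0.0,"z":-0.092,"spin":0},{"hand":0.0,"x":0.0,"y":0.0,"z":-0.092,"spin":0}]'; python3 -m handwheel '[{"hand":0.0,"x":0.0,"y":0.0,"z":-0.001,"spin":0},{"hand":0.0,"x":0.0,"y":0.0,"z":-0.001,"spin":0}]';python3 -m handwheel '[{"hand":0.0,"x":0.0,"y":0.0,"z":-0.001,"spin":0},{"hand":0.0,"x":0.0,"y":0.0,"z":-0.001,"spin":0}]'
```

```text
t: 7.82
eef_pos: [427.2, 299.2, 122.9]
tcp_rot: [3.141, -0.0, -1.755]
ft_force: [-0.1, 0.4, -2.6]
opening: 0.251
t: 7.98
eef_pos: [427.4, 299.6, 122.8]
tcp_rot: [-3.14, 0.001, -1.755]
ft_force: [-0.6, 0.3, -1.3]
opening: 0.251
t: 8.15
eef_pos: [427.1, 299.5, 121.3]
tcp_rot: [-3.141, 0.001, -1.755]
ft_force: [0.2, -0.0, -1.2]
opening: 0.249
```

```bash
python3 -m handwheel '[{"hand":0.0,"x":0.0,"y":0.0,"z":-0.001,"spin":0},{"hand":0.0,"x":0.0,"y":0.0,"z":-0.001,"spin":0},{"hand":0.0,"x":0.0,"y":0.0,"z":-0.001,"spin":0}]'
```

```text
t: 8.4
eef_pos: [427.0, 299.6, 120.8]
tcp_rot: [-3.141, 0.001, -1.754]
ft_force: [-2.9, -1.2, 10.3]
opening: 0.252
```

```bash
python3 -m handwheel '[{"hand":0.0,"x":0.004,"y":-0.0007,"z":0.0006,"spin":0},{"hand":0.0,"x":0.01,"y":-0.0018,"z":0.0006,"spin":0},{"hand":0.0,"x":0.016,"y":-0.003,"z":0.0006,"spin":0},{"hand":0.0,"x":0.022,"y":-0.0041,"z":0.0006,"spin":0},{"hand":0.0,"x":0.028,"y":-0.0052,"z":0.0006,"spin":0},{"hand":0.0,"x":0.034,"y":-0.0064,"z":0.0006,"spin":0},{"hand":0.0,"x":0.04,"y":-0.0075,"z":0.0006,"spin":0},{"hand":0.0,"x":0.046,"y":-0.0086,"z":0.0006,"spin":0},{"hand":0.0,"x":0.052,"y":-0.0097,"z":0.0006,"spin":0},{"hand":0.0,"x":0.058,"y":-0.0108,"z":0.0006,"spin":0},{"hand":0.0,"x":0.064,"y":-0.012,"z":0.0006,"spin":0},{"hand":0.0,"x":0.069,"y":-0.0129,"z":0.0006,"spin":0},{"hand":0.0,"x":0.073,"y":-0.0137,"z":0.0006,"spin":0},{"hand":0.0,"x":0.076,"y":-0.0142,"z":0.0006,"spin":0}]'
python3 - <<'E'
from h import *
s=read_camera("side");t=read_camera("top");save("sw",(s,170,200,300,330,3.2),(t,205,145,285,260,4.5))
E
```

```text
t: 9.57
eef_pos: [503.0, 285.3, 120.9]
tcp_rot: [3.141, 0.0, -1.755]
ft_force: [-8.4, 1.7, 11.7]
opening: 0.251
```

View pics/sw.png

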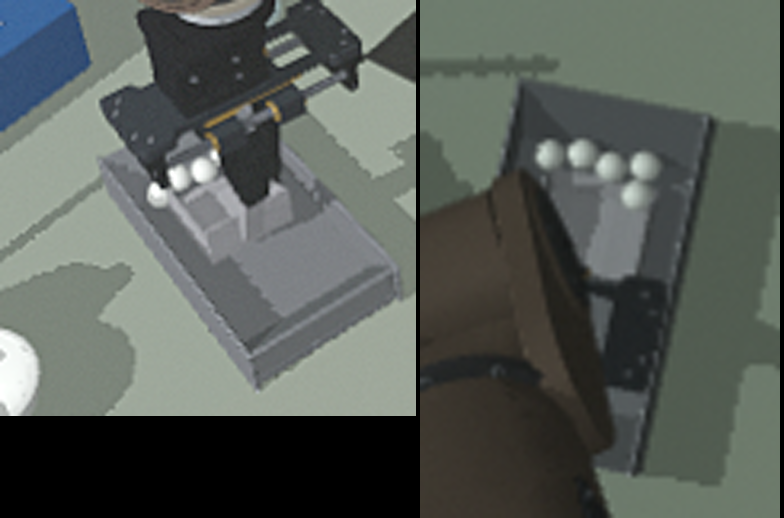

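One ball is in the pan and four lie in a row against the flare, with the left one near the pan's wall. I'll measure ball positions in the scoop frame.

```bash
python3 - <<'E'
from h import *
t=read_camera("top");st=state();g=t["img"].min(2);m=np.zeros(g.shape,np.uint8);m[160:205,225:265]=g[160:205,225:265]>125
k,_,S,ce=cv2.connectedComponentsWithStats(m)
y=st["tcp_rot"][2]+np.pi/2;e=np.array([np.cos(y),np.sin(y)]);n=np.array([-e[1],e[0]]);piv=st["eef_pos"][:2]
for i in range(1,k):
    if S[i,4]<6: continue
    p=onz(t,ce[i],21)[0]; d=p[:2]-piv-67*e; q=p[:2]-[537,279]; E=np.array([.983,-.184]);N=np.array([.184,.983])
    print(S[i,4],p.round(0),"scoop",(d@e).round(1),(d@n).round(1),"tray",(q@E).round(1),(q@N).round(1))
print(st["ft_force"],st["eef_pos"])
E
```

```text
19 [625. 307.  21.] scoop 48.3 43.9 tray 81.1 44.0
25 [625. 283.  21.] scoop 53.0 20.4 tray 85.9 20.5
27 [616. 263.  21.] scoop 47.5 -0.9 tray 80.4 -0.8
55 [605. 242.  21.] scoop 41.2 -23.8 tray 74.1 -23.7
[-2.30054613  0.25866797  6.32159049] [503.47534079 285.24523894 120.85941568]
```

Left ball would meet the pan's side wall, so I shift 5 mm sideways, back off a little, then make a brisker run at the flare ending with a short upward stroke so the balls roll back over the crest.

```bash
python3 -m handwheel '[{"hand":0.0,"x":-0.0058,"y":-0.004,"z":0.0005,"spin":0},{"hand":0.0,"x":-0.0127,"y":-0.0027,"z":0.0005,"spin":0},{"hand":0.0,"x":-0.0206,"y":-0.0012,"z":0.0005,"spin":0},{"hand":0.0,"x":-0.0265,"y":-0.0001,"z":0.0005,"spin":0},{"hand":0.0,"x":-0.0304,"y":0.0006,"z":0.0005,"spin":0},{"hand":0.0,"x":-0.0304,"y":0.0006,"z":0.0005,"spin":0},{"hand":0.0,"x":-0.0206,"y":-0.0012,"z":0.0005,"spin":0},{"hand":0.0,"x":0.003,"y":-0.0056,"z":0.0005,"spin":0},{"hand":0.0,"x":0.0247,"y":-0.0097,"z":0.0135,"spin":0},{"hand":0.0,"x":0.0247,"y":-0.0097,"z":0.0135,"spin":0},{"hand":0.0,"x":0.0247,"y":-0.0097,"z":0.0135,"spin":0},{"hand":0.0,"x":0.0247,"y":-0.0097,"z":0.0135,"spin":0},{"hand":0.0,"x":0.0247,"y":-0.0097,"z":0.0135,"spin":0},{"hand":0.0,"x":0.0247,"y":-0.0097,"z":0.0135,"spin":0}]'
cat > b.py <<'E'
from h import *
t=read_camera("top");st=state();g=t["img"].min(2);m=np.zeros(g.shape,np.uint8);m[150:215,215:275]=g[150:215,215:275]>125
k,_,S,ce=cv2.connectedComponentsWithStats(m)
y=st["tcp_rot"][2]+np.pi/2;e=np.array([np.cos(y),np.sin(y)]);n=np.array([-e[1],e[0]]);piv=st["eef_pos"][:2]
for i in range(1,k):
    if S[i,4]<6: continue
    p=onz(t,ce[i],max(21,st["eef_pos"][2]-98))[0]; d=p[:2]-piv-67*e; q=p[:2]-[537,279]; E=np.array([.983,-.184]);N=np.array([.184,.983])
    print(S[i,4],ce[i].round(1),"scoop",(d@e).round(1),(d@n).round(1),"tray",(q@E).round(1),(q@N).round(1))
E
python3 b.py
```

```text
t: 10.88
eef_pos: [526.6, 275.6, 133.3]
tcp_rot: [3.14, -0.001, -1.754]
ft_force: [-0.3, 0.5, -2.4]
opening: 0.254
24 [239.1 174.7] scoop 38.6 28.1 tray 96.2 23.2
24 [246.3 176.3] scoop 38.1 4.7 tray 95.7 -0.3
26 [253.7 177.6] scoop 38.6 -19.1 tray 96.3 -24.1
35 [251.4 185.6] scoop 12.3 -17.6 tray 70.0 -22.6
```

One ball is in the pan, and three sit on the sloping lip: against a 45° flare they can't pass the crest. Against an upright side wall a ball sits about 14 mm behind the lip, so it would clear the crest. I'll lift (keeping the one ball) and let the others roll off the flare back into the tray, then scoop across the tray toward the +y wall.

```bash
python3 -m handwheel '[{"hand":0.0,"x":0.0,"y":0.0,"z":0.004,"spin":0},{"hand":0.0,"x":0.0,"y":0.0,"z":0.01,"spin":0},{"hand":0.0,"x":0.0,"y":0.0,"z":0.018,"spin":0},{"hand":0.0,"x":0.0,"y":0.0,"z":0.03,"spin":0},{"hand":0.0,"x":0.0,"y":0.0,"z":0.045,"spin":0},{"hand":0.0,"x":0.0,"y":0.0,"z":0.06,"spin":0},{"hand":0.0,"x":0.0,"y":0.0,"z":0.075,"spin":0},{"hand":0.0,"x":0.0,"y":0.0,"z":0.09,"spin":0},{"hand":0.0,"x":-0.01,"y":0.0,"z":0.1,"spin":0},{"hand":0.0,"x":-0.02,"y":0.0,"z":0.1,"spin":0.5},{"hand":0.0,"x":-0.03,"y":0.0,"z":0.1,"spin":1},{"hand":0.0,"x":-0.03,"y":0.0,"z":0.1,"spin":1}]'
python3 b.py; python3 - <<'E'
from h import *
s=read_camera("side");t=read_camera("top");save("l2",(s,170,160,310,330,2.8),(t,205,145,285,260,4.3))
E
```

```text
t: 11.93
eef_pos: [495.6, 275.5, 234.6]
tcp_rot: [3.141, 0.0, -1.665]
ft_force: [0.9, 1.0, -1.6]
opening: 0.251
15 [229.1 176.5] scoop 50.0 30.6 tray 74.8 30.0
37 [243.2 190.6] scoop 13.3 -16.2 tray 42.4 -19.8
6 [252.7 191.8] scoop 12.9 -44.3 tray 44.5 -47.9
```

View pics/l2.png

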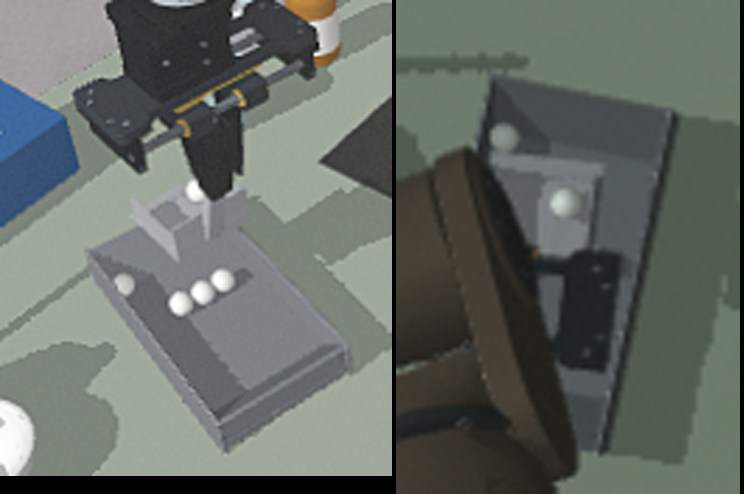

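Three balls lie in a row mid-floor, one in the far-left corner, one in the raised pan. Measure them from the side view (z = 21).

```bash
cat > sb.py <<'E'
from h import *
s=read_camera("side");g=s["img"].min(2);m=np.zeros(g.shape,np.uint8);m[225:330,195:310]=g[225:330,195:310]>120
g2=cv2.morphologyEx(m,2,np.ones((2,2)));k,_,S,ce=cv2.connectedComponentsWithStats(g2)
E=np.array([.983,-.184]);N=np.array([.184,.983])
for i in range(1,k):
    if S[i,4]<20: continue
    p=onz(s,[S[i,0]+S[i,2]/2-.5,S[i,1]+S[i,3]/2-.5],21)[0]; q=p[:2]-[537,279]
    print(S[i].tolist(),"tray",(q@E).round(1),(q@N).round(1))
E
python3 sb.py; python3 -c "
from cell import state;s=state();print(s['t'],s['eef_pos'])"
```

```text
[196, 226, 115, 105, 9632] tray -34.2 0.4
12.1333 [497.83086733 275.55725385 233.95108053]
```

```bash
sed -i 's/>120/>T/; s/^from h import \*/from h import *\nimport sys;T=int(sys.argv[1])/' sb.py; sed -i 's/if S\[i,4\]<20/if not 15<S[i,4]<150/' sb.py; for T in 140 160;do echo $T;python3 sb.py $T;done
```

```text
140
[212, 259, 7, 8, 42] tray 76.5 54.8
160
[212, 259, 7, 7, 36] tray 78.1 53.9
[260, 272, 8, 9, 55] tray -45.7 -24.9
[244, 277, 16, 13, 112] tray -45.9 11.9
```

```bash
python3 sb.py 160;echo; python3 sb.py 160; echo; python3 -m handwheel '[{"hand":0.0,"x":0.0,"y":0.0,"z":0.0,"spin":-0.5},{"hand":0.0,"x":0.0,"y":0.0,"z":0.0,"spin":-1},{"hand":0.0,"x":0.0,"y":0.0,"z":0.0,"spin":-1}]';python3 sb.py 160
```

```text
[212, 259, 7, 7, 36] tray 78.1 53.9
[255, 276, 15, 13, 108] tray -60.0 -11.3
[247, 284, 8, 9, 58] tray -58.1 22.2

[212, 259, 7, 7, 36] tray 78.1 53.9
[257, 278, 16, 14, 112] tray -70.9 -12.0
[249, 287, 8, 9, 57] tray -69.4 23.0

t: 12.58
eef_pos: [497.7, 275.4, 233.6]
tcp_rot: [3.141, -0.0, -1.757]
ft_force: [0.7, 0.3, -2.3]
opening: 0.247
[220, 226, 19, 24, 124] tray 137.4 -21.3
[236, 227, 10, 14, 69] tray 130.8 -55.8
[212, 259, 7, 7, 36] tray 78.1 53.9
```

```bash
python3 sb.py 165|tail -3; for i in 1 2 3; do python3 -m handwheel '[{"hand":0.0,"x":0.0,"y":0.0,"z":0.0,"spin":0},{"hand":0.0,"x":0.0,"y":0.0,"z":0.0,"spin":0}]'|head -1; python3 sb.py 165; done
```

```text
[212, 259, 7, 7, 34] tray 78.1 53.9
[259, 281, 16, 13, 107] tray -80.9 -11.8
[252, 290, 8, 9, 55] tray -82.1 21.8
t: 12.85
[237, 227, 9, 10, 50] tray 137.2 -61.1
[220, 231, 13, 18, 76] tray 135.7 -10.6
[212, 260, 7, 6, 32] tray 76.5 54.8
[259, 281, 16, 13, 109] tray -80.9 -11.8
[252, 290, 8, 8, 53] tray -80.8 21.0
t: 13.07
[237, 227, 9, 10, 50] tray 137.2 -61.1
[220, 231, 13, 18, 76] tray 135.7 -10.6
[212, 260, 7, 6, 32] tray 76.5 54.8
[259, 281, 16, 13, 109] tray -80.9 -11.8
[252, 290, 8, 8, 52] tray -80.8 21.0
t: 13.28
[237, 227, 9, 10, 49] tray 137.2 -61.1
[220, 231, 13, 18, 75] tray 135.7 -10.6
[212, 259, 7, 7, 34] tray 78.1 53.9
[259, 281, 16, 13, 109] tray -80.9 -11.8
[252, 290, 8, 8, 52] tray -80.8 21.0
```

The three balls have settled in a row at the −x flare (tray x ≈ −82, y −22/0/22), one is in the corner at (78,54), and one is still in the pan. I turn the scoop to face −x. The plan is to push the three up the flare, retreat and let them roll back down over the lip.

```bash
python3 -m handwheel '[{"hand":0,"x":0.004,"y":0,"z":0,"spin":0.5},{"hand":0,"x":0.008,"y":0,"z":0,"spin":1.4},{"hand":0,"x":0.012,"y":0,"z":0,"spin":2.7},{"hand":0,"x":0.016,"y":0,"z":0,"spin":4.1},{"hand":0,"x":0.02,"y":0,"z":0,"spin":5.5},{"hand":0,"x":0.024,"y":0,"z":0,"spin":6.9},{"hand":0,"x":0.028,"y":0,"z":0,"spin":8.3},{"hand":0,"x":0.032,"y":0,"z":0,"spin":9.7},{"hand":0,"x":0.036,"y":0,"z":0,"spin":11.1},{"hand":0,"x":0.04,"y":0,"z":0,"spin":12.5},{"hand":0,"x":0.044,"y":0,"z":0,"spin":13.9},{"hand":0,"x":0.048,"y":0,"z":0,"spin":15.3},{"hand":0,"x":0.052,"y":0,"z":0,"spin":16.7},{"hand":0,"x":0.056,"y":0,"z":0,"spin":18.1},{"hand":0,"x":0.06,"y":-0.001,"z":0,"spin":19.5},{"hand":0,"x":0.064,"y":-0.002,"z":0,"spin":20.9},{"hand":0,"x":0.068,"y":-0.003,"z":0,"spin":22.3},{"hand":0,"x":0.072,"y":-0.004,"z":0,"spin":23.7},{"hand":0,"x":0.076,"y":-0.005,"z":0,"spin":25.1},{"hand":0,"x":0.08,"y":-0.005,"z":0,"spin":26.5}]'
python3 -m handwheel '[{"hand":0,"x":0.0057,"y":0,"z":-0.01,"spin":1.4},{"hand":0,"x":0.0057,"y":0,"z":-0.03,"spin":2.8},{"hand":0,"x":0.0057,"y":0,"z":-0.05,"spin":4.2},{"hand":0,"x":0.0057,"y":0,"z":-0.065,"spin":5.6},{"hand":0,"x":0.0057,"y":0,"z":-0.065,"spin":7},{"hand":0,"x":0.0057,"y":0,"z":-0.065,"spin":8.2},{"hand":0,"x":0.0057,"y":0,"z":-0.065,"spin":9.1},{"hand":0,"x":0.0057,"y":0,"z":-0.065,"spin":9.5},{"hand":0,"x":0.0057,"y":0,"z":-0.065,"spin":9.5}]'
python3 - <<'E'
from h import *
s=read_camera("side");t=read_camera("top");save("l3",(s,170,160,310,330,2.8),(t,205,145,285,260,4.3))
E
python3 sb.py 165; python3 b.py
```

```text
t: 15.0
eef_pos: [577.8, 270.4, 233.7]
tcp_rot: [3.141, -0.0, 0.564]
ft_force: [-0.4, 0.6, -1.1]
opening: 0.249
t: 15.75
eef_pos: [583.3, 270.5, 168.7]
tcp_rot: [3.142, -0.0, 1.389]
ft_force: [0.0, 1.3, -1.5]
opening: 0.251
[212, 260, 7, 6, 32] tray 76.5 54.8
[229, 261, 17, 16, 110] tray 20.4 17.6
[267, 281, 8, 8, 54] tray -80.5 -24.2
[259, 285, 8, 9, 54] tray -79.9 -0.4
[252, 290, 8, 8, 52] tray -80.8 21.0
```

View pics/l3.png

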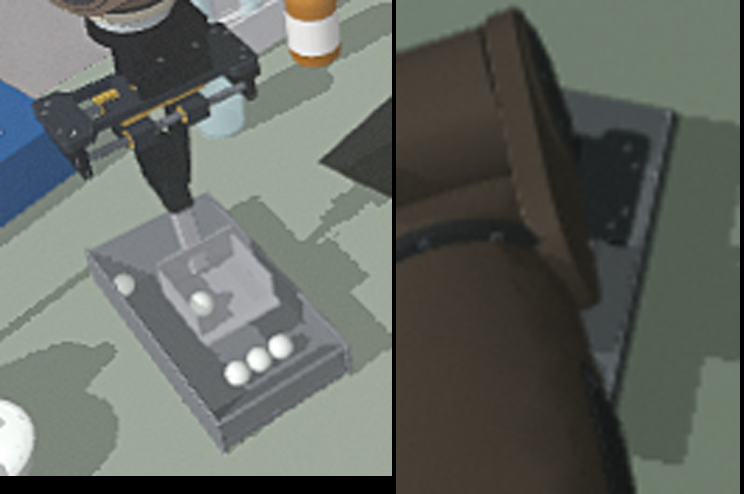

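```bash
python3 -m handwheel '[{"hand":0,"x":0,"y":0,"z":-0.02,"spin":0},{"hand":0,"x":0,"y":0,"z":-0.038,"spin":0},{"hand":0,"x":0,"y":0,"z":-0.046,"spin":0},{"hand":0,"x":0,"y":0,"z":-0.0478,"spin":0},{"hand":0,"x":0,"y":0,"z":-0.0478,"spin":0}]'
python3 -m handwheel '[{"hand":0,"x":-0.0059,"y":0.0011,"z":0,"spin":0},{"hand":0,"x":-0.0118,"y":0.0022,"z":0,"spin":0},{"hand":0,"x":-0.0187,"y":0.0035,"z":0,"spin":0},{"hand":0,"x":-0.0236,"y":0.0044,"z":0.001,"spin":0},{"hand":0,"x":-0.0305,"y":0.0057,"z":0.007,"spin":0},{"hand":0,"x":-0.0374,"y":0.007,"z":0.014,"spin":0},{"hand":0,"x":-0.0374,"y":0.007,"z":0.014,"spin":0}]'; python3 sb.py 165
```

```text
t: 16.37
eef_pos: [583.3, 270.4, 120.9]
tcp_rot: [-3.141, 0.0, 1.386]
ft_force: [0.0, 0.0, -1.8]
opening: 0.255
t: 16.95
eef_pos: [545.0, 278.1, 136.8]
tcp_rot: [3.14, -0.001, 1.388]
ft_force: [0.1, 0.3, -2.5]
opening: 0.252
[212, 259, 7, 7, 34] tray 78.1 53.9
[262, 263, 15, 19, 104] tray -43.3 -43.5
[238, 279, 18, 17, 113] tray -48.9 28.7
[272, 283, 8, 9, 57] tray -95.2 -30.0
```

```bash
python3 -m handwheel '[{"hand":0,"x":0.0216,"y":-0.004,"z":-0.0142,"spin":0},{"hand":0,"x":0.059,"y":-0.011,"z":-0.0142,"spin":0},{"hand":0,"x":0.0492,"y":-0.0092,"z":-0.0142,"spin":0},{"hand":0,"x":0.0433,"y":-0.0081,"z":-0.0142,"spin":0},{"hand":0,"x":0.0413,"y":-0.0077,"z":-0.0142,"spin":0},{"hand":0,"x":0.0413,"y":-0.0077,"z":-0.0142,"spin":0}]'
cat > pb.py <<'E'
from h import *
import sys
# ball highlights anywhere near tray, side view; reported in the scoop frame at pan height and tray frame
s=read_camera("side");st=state();g=cv2.GaussianBlur(s["img"].min(2),(0,0),1.2).astype(float)
R=(195,205,310,330) if len(sys.argv)<2 else tuple(map(int,sys.argv[1:5]))
d=cv2.dilate(g,np.ones((5,5)));y=st["tcp_rot"][2]+np.pi/2;e=np.array([np.cos(y),np.sin(y)]);n=np.array([-e[1],e[0]]);piv=st["eef_pos"]
for v,u in np.argwhere((g==d)&(g>150)):
    if not(R[0]<u<R[2] and R[1]<v<R[3]):continue
    lap=g[v-6:v+7:12,u].mean()/2+g[v,u-6:u+7:12].mean()/2
    p=onz(s,[u,v+1],piv[2]-98)[0][:2];q=onz(s,[u,v+1],21)[0][:2]-[537,279];D=p-piv[:2]-67*e
    print((u,v),g[v,u].round(),"drop",(g[v,u]-lap).round(),"scoop",(D@e).round(),(D@n).round(),"tray",(q@[.983,-.184]).round(),(q@[.184,.983]).round())
print(st["t"],st["eef_pos"].round(1),st["ft_force"].round(1))
E
python3 pb.py; python3 - <<'E'
from h import *
s=read_camera("side");save("l4",(s,195,205,310,330,4.6))
E
```

```text
t: 17.5
eef_pos: [586.1, 270.1, 120.9]
tcp_rot: [-3.141, 0.0, 1.388]
ft_force: [0.2, -0.0, -2.9]
opening: 0.25
(np.int64(247), np.int64(206)) 164.0 drop 76.0 scoop -236.0 130.0 tray 222.0 -131.0
(np.int64(266), np.int64(206)) 155.0 drop 34.0 scoop -198.0 177.0 tray 184.0 -178.0
(np.int64(269), np.int64(206)) 154.0 drop 14.0 scoop -192.0 184.0 tray 178.0 -185.0
(np.int64(272), np.int64(206)) 155.0 drop 3.0 scoop -186.0 192.0 tray 172.0 -192.0
(np.int64(273), np.int64(206)) 155.0 drop 2.0 scoop -184.0 194.0 tray 170.0 -195.0
(np.int64(278), np.int64(206)) 154.0 drop -0.0 scoop -174.0 207.0 tray 160.0 -207.0
(np.int64(279), np.int64(206)) 154.0 drop -0.0 scoop -172.0 209.0 tray 158.0 -210.0
(np.int64(287), np.int64(206)) 154.0 drop 4.0 scoop -156.0 229.0 tray 142.0 -229.0
(np.int64(288), np.int64(206)) 154.0 drop 10.0 scoop -154.0 231.0 tray 140.0 -232.0
(np.int64(289), np.int64(206)) 154.0 drop 20.0 scoop -152.0 233.0 tray 138.0 -234.0
(np.int64(290), np.int64(206)) 154.0 drop 30.0 scoop -150.0 236.0 tray 136.0 -237.0
(np.int64(291), np.int64(206)) 154.0 drop 38.0 scoop -148.0 238.0 tr
[... 28231 characters left out ...]
236.0 -8.0
(np.int64(302), np.int64(329)) 155.0 drop 0.0 scoop 222.0 9.0 tray -237.0 -10.0
(np.int64(303), np.int64(329)) 155.0 drop 0.0 scoop 223.0 11.0 tray -239.0 -12.0
(np.int64(304), np.int64(329)) 155.0 drop 0.0 scoop 225.0 13.0 tray -240.0 -13.0
(np.int64(305), np.int64(329)) 155.0 drop 0.0 scoop 226.0 14.0 tray -242.0 -15.0
(np.int64(306), np.int64(329)) 155.0 drop 0.0 scoop 228.0 16.0 tray -243.0 -17.0
(np.int64(307), np.int64(329)) 155.0 drop 0.0 scoop 229.0 18.0 tray -245.0 -19.0
(np.int64(308), np.int64(329)) 155.0 drop 0.0 scoop 230.0 20.0 tray -246.0 -21.0
(np.int64(309), np.int64(329)) 155.0 drop 0.0 scoop 232.0 22.0 tray -248.0 -23.0
17.55 [586.5 270.1 121.1] [ 1.   0.5 -1.7]
```

View pics/l4.png

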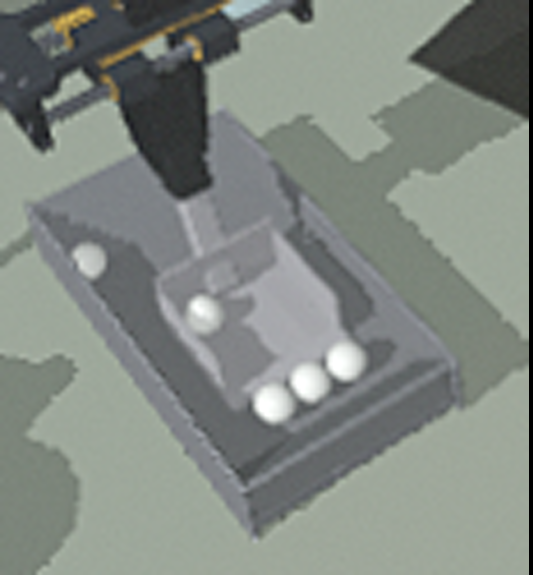

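The pan still holds its ball, and the three others are right at the lip (image pixels about (253–270, 283–293)), perhaps still moving. I'll let a moment pass and measure with a stricter mask.

```bash
cat > pb.py <<'E'
from h import *
import sys
# side view: ball blobs (bright) -> scoop frame (pan height) and tray frame (z 21)
s=read_camera("side");st=state();a,b,d,e2=map(int,sys.argv[2:6]) if len(sys.argv)>3 else (195,190,310,330)
m=np.zeros(s["img"].shape[:2],np.uint8);m[b:e2,a:d]=(s["img"].min(2)>int(sys.argv[1]))[b:e2,a:d]
k,_,S,ce=cv2.connectedComponentsWithStats(m);P=st["eef_pos"];y=st["tcp_rot"][2]+np.pi/2;e=np.array([np.cos(y),np.sin(y)]);n=np.array([-e[1],e[0]])
o=[i for i in range(1,k) if 8<S[i,4]<200]
for i in o[:14]:
    D=onz(s,ce[i],P[2]-98)[0][:2]-P[:2]-67*e;q=onz(s,ce[i],21)[0][:2]-[537,279]
    print(S[i].tolist(),"scoop",(D@e).round(),(D@n).round(),"tray",(q@[.983,-.184]).round(),(q@[.184,.983]).round())
print(st["t"],P.round(1),st["ft_force"].round(1))
E
python3 pb.py 185; python3 -m handwheel '[{"hand":0,"x":0,"y":0,"z":0,"spin":0}]'|head -1; python3 pb.py 185
```

```text
[211, 259, 5, 6, 21] scoop -98.0 -56.0 tray 83.0 56.0
[236, 270, 6, 7, 36] scoop -20.0 -22.0 tray 5.0 22.0
[267, 281, 8, 8, 46] scoop 66.0 24.0 tray -81.0 -25.0
[260, 286, 7, 8, 44] scoop 66.0 1.0 tray -81.0 -1.0
[252, 290, 8, 8, 48] scoop 66.0 -23.0 tray -81.0 22.0
17.65 [587.  270.  121.2] [ 0.3 -0.4 -2.3]
t: 17.73
[211, 259, 5, 6, 21] scoop -98.0 -56.0 tray 83.0 56.0
[236, 270, 6, 7, 35] scoop -20.0 -22.0 tray 5.0 22.0
[268, 282, 8, 8, 48] scoop 69.0 24.0 tray -84.0 -25.0
[260, 286, 8, 8, 46] scoop 69.0 1.0 tray -84.0 -1.0
[252, 291, 8, 8, 50] scoop 69.0 -23.0 tray -84.0 22.0
17.7833 [587.2 269.9 121. ] [-0.2 -0.2 -1.4]
```

They bounced off the lip and rolled back, since the closing speed was too low. I'll repeat with a higher release and a quick forward charge to meet them.

```bash
python3 -m handwheel '[{"hand":0,"x":-0.0079,"y":0.0015,"z":0,"spin":0},{"hand":0,"x":-0.0157,"y":0.0029,"z":0,"spin":0},{"hand":0,"x":-0.0236,"y":0.0044,"z":0,"spin":0},{"hand":0,"x":-0.0295,"y":0.0055,"z":0.001,"spin":0},{"hand":0,"x":-0.0374,"y":0.007,"z":0.009,"spin":0},{"hand":0,"x":-0.0472,"y":0.0088,"z":0.0185,"spin":0},{"hand":0,"x":-0.0472,"y":0.0088,"z":0.0185,"spin":0},{"hand":0,"x":-0.0236,"y":0.0044,"z":0,"spin":0},{"hand":0,"x":0.0138,"y":-0.0026,"z":0,"spin":0},{"hand":0,"x":0.0354,"y":-0.0066,"z":0,"spin":0},{"hand":0,"x":-0.002,"y":0.0004,"z":0,"spin":0},{"hand":0,"x":-0.0177,"y":0.0033,"z":0,"spin":0},{"hand":0,"x":-0.0236,"y":0.0044,"z":0,"spin":0},{"hand":0,"x":-0.0236,"y":0.0044,"z":0,"spin":0},{"hand":0,"x":-0.0236,"y":0.0044,"z":0,"spin":0}]'; python3 pb.py 185
```

```text
t: 19.03
eef_pos: [564.2, 274.4, 121.4]
tcp_rot: [3.14, -0.001, 1.387]
ft_force: [0.3, 0.4, -2.7]
opening: 0.251
[214, 190, 9, 3, 13] scoop -388.0 95.0 tray 352.0 -95.0
[211, 259, 5, 6, 21] scoop -120.0 -56.0 tray 83.0 56.0
[243, 277, 10, 14, 71] scoop 4.0 -22.0 tray -41.0 22.0
[260, 277, 8, 8, 49] scoop 21.0 16.0 tray -58.0 -16.0
[252, 278, 7, 8, 43] scoop 10.0 -2.0 tray -47.0 2.0
19.0833 [564.5 274.3 121.3] [ 0.1  0.4 -1.9]
```

All four appear inside the pan. Lift straight up gently and recheck.

```bash
python3 -m handwheel '[{"hand":0,"x":0,"y":0,"z":0.005,"spin":0},{"hand":0,"x":0,"y":0,"z":0.015,"spin":0},{"hand":0,"x":0,"y":0,"z":0.03,"spin":0},{"hand":0,"x":0,"y":0,"z":0.05,"spin":0},{"hand":0,"x":0,"y":0,"z":0.07,"spin":0},{"hand":0,"x":0,"y":0,"z":0.085,"spin":0},{"hand":0,"x":0,"y":0,"z":0.09,"spin":0},{"hand":0,"x":0,"y":0,"z":0.09,"spin":0}]'; python3 pb.py 185; python3 pb.py 200|grep -v 211
```

```text
t: 19.75
eef_pos: [564.3, 274.3, 212.6]
tcp_rot: [3.139, -0.002, 1.387]
ft_force: [0.7, -0.2, -2.8]
opening: 0.253
[224, 190, 6, 3, 11] scoop -265.0 77.0 tray 337.0 -119.0
[256, 253, 8, 9, 56] scoop 19.0 16.0 tray 17.0 -51.0
[238, 254, 10, 14, 82] scoop 3.0 -22.0 tray 36.0 -8.0
[247, 255, 8, 7, 43] scoop 8.0 -2.0 tray 30.0 -30.0
[211, 259, 5, 6, 21] scoop -39.0 -79.0 tray 83.0 56.0
19.8 [563.8 274.1 211.2] [-0.6  0.6 -2.4]
[225, 190, 5, 3, 13] scoop -264.0 78.0 tray 335.0 -120.0
[238, 255, 10, 11, 48] scoop -0.0 -20.0 tray 38.0 -10.0
[247, 255, 7, 8, 41] scoop 8.0 -3.0 tray 29.0 -30.0
[256, 254, 8, 8, 47] scoop 19.0 16.0 tray 16.0 -51.0
19.85 [563.4 274.  210.3] [-0.1 -1.1 -2.2]
```

Four balls in the pan (load also fits 180 + 80 g), one left in the tray corner. Next, refine the jar centre from the saved side image and carry the scoop over at steady, gentle acceleration.

```bash
python3 -m handwheel '[{"hand":0,"x":0.0,"y":-0.006,"z":0,"spin":0},{"hand":0,"x":0.002,"y":-0.018,"z":0,"spin":0},{"hand":0,"x":0.004,"y":-0.036,"z":0,"spin":0},{"hand":0,"x":0.006,"y":-0.06,"z":0,"spin":0},{"hand":0,"x":0.009,"y":-0.09,"z":0,"spin":0},{"hand":0,"x":0.012,"y":-0.123,"z":0,"spin":0},{"hand":0,"x":0.015,"y":-0.157,"z":0,"spin":0},{"hand":0,"x":0.018,"y":-0.191,"z":0,"spin":0},{"hand":0,"x":0.021,"y":-0.225,"z":0,"spin":0},{"hand":0,"x":0.024,"y":-0.259,"z":0,"spin":0},{"hand":0,"x":0.027,"y":-0.293,"z":0,"spin":0},{"hand":0,"x":0.03,"y":-0.327,"z":0,"spin":0},{"hand":0,"x":0.033,"y":-0.361,"z":0,"spin":0},{"hand":0,"x":0.036,"y":-0.395,"z":0,"spin":0},{"hand":0,"x":0.039,"y":-0.429,"z":0,"spin":0},{"hand":0,"x":0.042,"y":-0.462,"z":0,"spin":0},{"hand":0,"x":0.045,"y":-0.492,"z":0,"spin":0},{"hand":0,"x":0.047,"y":-0.518,"z":0,"spin":0},{"hand":0,"x":0.049,"y":-0.54,"z":0,"spin":0},{"hand":0,"x":0.05,"y":-0.557,"z":0,"spin":0}]'
python3 -m handwheel '[{"hand":0,"x":0,"y":-0.012,"z":0,"spin":0},{"hand":0,"x":0,"y":-0.02,"z":0,"spin":0},{"hand":0,"x":0,"y":-0.025,"z":0,"spin":0},{"hand":0,"x":0,"y":-0.026,"z":0,"spin":0},{"hand":0,"x":0,"y":-0.026,"z":0,"spin":0}]'
python3 pb.py 185 300 120 430 240
python3 - <<'E'
from h import *
for n,R in(("top",(396,178,452,236)),("side",(350,142,396,190))):
    c=read_camera(n);im=cv2.imread(f"pics/{n}0.png").astype(int);a,b,d,e=R
    # predicted rim outlines for a candidate centre against edge strength
    g=cv2.GaussianBlur(cv2.cvtColor(im.astype(np.uint8),6),(0,0),.8).astype(float);G=np.hypot(cv2.Sobel(g,6,1,0),cv2.Sobel(g,6,0,1))
    ed=cv2.Canny(cv2.cvtColor(im.astype(np.uint8),6),40,90);v,u=np.nonzero(ed[b:e,a:d]);P=onz(c,np.c_[u+a,v+b],71)[:,:2]
    # circle fit (outer rim r=69 / inner 62) by voting on edge points lifted to z=71
    best=[]
    for x in range(530,566):
        for y in range(-315,-280):
            r=np.hypot(*(P-[x,y]).T);best.append((np.sum(np.abs(r-69)<1.5)+np.sum(np.abs(r-62)<1.5),x,y))
    best.sort();print(n,len(P),best[-5:])
E
```

```text
t: 21.52
eef_pos: [612.7, -285.6, 209.8]
tcp_rot: [-3.14, -0.0, 1.385]
ft_force: [0.3, 1.0, -2.9]
opening: 0.254
t: 21.93
eef_pos: [613.6, -308.3, 210.7]
tcp_rot: [-3.141, -0.0, 1.387]
ft_force: [1.2, 0.2, -3.1]
opening: 0.255
[350, 127, 10, 21, 126] scoop -98.0 10.0 tray 324.0 -677.0
[300, 135, 9, 12, 45] scoop -193.0 -146.0 tray 431.0 -502.0
[417, 139, 6, 6, 17] scoop 69.0 161.0 tray 136.0 -848.0
[300, 142, 9, 17, 57] scoop -132.0 -183.0 tray 363.0 -461.0
21.9833 [ 613.6 -308.   210.8] [ 0.6  0.9 -2.5]
top 539 [(np.int64(150), 547, -297), (np.int64(153), 549, -297), (np.int64(163), 548, -297), (np.int64(164), 548, -296), (np.int64(168), 548, -298)]
side 389 [(np.int64(59), 546, -291), (np.int64(60), 545, -291), (np.int64(62), 539, -296), (np.int64(62), 542, -288), (np.int64(62), 543, -288)]
```

Circle vote in the top view gives the jar centre at (548,−297), so the pan is centred over it. Lower slowly, watching the force.

```bash
python3 -m handwheel '[{"hand":0,"x":0,"y":0,"z":-0.008,"spin":0},{"hand":0,"x":0,"y":0,"z":-0.018,"spin":0},{"hand":0,"x":0,"y":0,"z":-0.025,"spin":0},{"hand":0,"x":0,"y":0,"z":-0.028,"spin":0},{"hand":0,"x":0,"y":0,"z":-0.028,"spin":0}]';python3 -m handwheel '[{"hand":0,"x":0,"y":0,"z":-0.003,"spin":0},{"hand":0,"x":0,"y":0,"z":-0.005,"spin":0},{"hand":0,"x":0,"y":0,"z":-0.006,"spin":0}]';python3 -m handwheel '[{"hand":0,"x":0,"y":0,"z":-0.004,"spin":0},{"hand":0,"x":0,"y":0,"z":-0.009,"spin":0},{"hand":0,"x":0,"y":0,"z":-0.01,"spin":0}]'
```

```text
t: 22.5
eef_pos: [613.2, -308.5, 181.3]
tcp_rot: [-3.14, -0.001, 1.387]
ft_force: [0.1, 0.5, -2.5]
opening: 0.251
t: 22.75
eef_pos: [613.6, -308.8, 176.6]
tcp_rot: [3.142, -0.0, 1.387]
ft_force: [-0.1, 0.5, -2.4]
opening: 0.252
t: 23.0
eef_pos: [613.3, -308.6, 165.8]
tcp_rot: [-3.141, -0.001, 1.387]
ft_force: [-0.0, -0.0, -2.0]
opening: 0.249
```

```bash
python3 -m handwheel '[{"hand":0,"x":-0.0039,"y":0.0007,"z":0,"spin":0},{"hand":0,"x":-0.0079,"y":0.0015,"z":0,"spin":0},{"hand":0,"x":-0.0138,"y":0.0026,"z":0.004,"spin":0},{"hand":0,"x":-0.0187,"y":0.0035,"z":0.008,"spin":0}]';python3 -m handwheel '[{"hand":0,"x":-0.0059,"y":0.0011,"z":0.004,"spin":0},{"hand":0,"x":-0.0118,"y":0.0022,"z":0.008,"spin":0}]'; python3 - <<'E'
from h import *
t,s=read_camera("top"),read_camera("side")
cv2.imwrite("pics/t_a.png",t["img"][:,:,::-1]);cv2.imwrite("pics/s_a.png",s["img"][:,:,::-1])
E
```

```text
t: 23.33
eef_pos: [594.7, -305.6, 175.2]
tcp_rot: [3.14, 0.001, 1.387]
ft_force: [2.4, -2.9, -6.3]
opening: 0.25
t: 23.5
eef_pos: [582.5, -303.3, 183.4]
tcp_rot: [3.141, 0.001, 1.387]
ft_force: [2.0, -2.7, -5.5]
opening: 0.248
```

```bash
python3 -m handwheel '[{"hand":0,"x":-0.0079,"y":0.0015,"z":0.004,"spin":0},{"hand":0,"x":-0.0157,"y":0.0029,"z":0.008,"spin":0},{"hand":0,"x":-0.0236,"y":0.0044,"z":0.011,"spin":0},{"hand":0,"x":-0.0315,"y":0.0059,"z":0.014,"spin":0},{"hand":0,"x":-0.0393,"y":0.0074,"z":0.016,"spin":0},{"hand":0,"x":-0.0482,"y":0.009,"z":0.018,"spin":0}]';python3 -m handwheel '[{"hand":0,"x":-0.0079,"y":0.0015,"z":0.001,"spin":0},{"hand":0,"x":-0.0157,"y":0.0029,"z":0.002,"spin":0},{"hand":0,"x":-0.0236,"y":0.0044,"z":0.003,"spin":0}]'
```

```text
t: 24.1
eef_pos: [534.3, -294.1, 201.2]
tcp_rot: [3.141, 0.0, 1.387]
ft_force: [3.4, -3.0, -2.0]
opening: 0.251
t: 24.35
eef_pos: [510.4, -289.5, 204.0]
tcp_rot: [3.142, -0.0, 1.387]
ft_force: [3.2, -2.5, -1.3]
opening: 0.252
```

```bash
python3 - <<'E'
from h import *
s=read_camera("side");t=read_camera("top");save("tilt",(s,300,90,430,230,3.2),(t,380,160,470,250,4))
E
```

```text
(no output)
```

View pics/tilt.png

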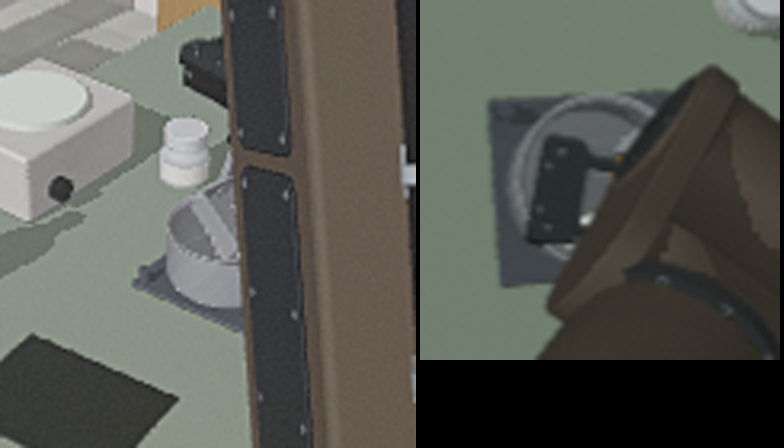

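The pan is now tilted steeply nose-down inside the jar, mostly hidden behind the arm. I'll push a little further, then back off so the balls can drop.

```bash
python3 -m handwheel '[{"hand":0,"x":-0.0079,"y":0.0015,"z":0,"spin":0},{"hand":0,"x":-0.0157,"y":0.0029,"z":0,"spin":0},{"hand":0,"x":-0.0196,"y":0.0037,"z":0,"spin":0},{"hand":0,"x":-0.0196,"y":0.0037,"z":0,"spin":0}]';python3 -m handwheel '[{"hand":0,"x":0.006,"y":-0.0011,"z":0,"spin":0},{"hand":0,"x":0.014,"y":-0.0026,"z":0,"spin":0},{"hand":0,"x":0.022,"y":-0.0041,"z":0,"spin":0},{"hand":0,"x":0.026,"y":-0.0049,"z":0,"spin":0},{"hand":0,"x":0.026,"y":-0.0049,"z":0,"spin":0},{"hand":0,"x":0.026,"y":-0.0049,"z":0,"spin":0},{"hand":0,"x":0.026,"y":-0.0049,"z":0,"spin":0},{"hand":0,"x":0.026,"y":-0.0049,"z":0,"spin":0}]'
```

```text
t: 24.78
eef_pos: [490.7, -285.4, 203.5]
tcp_rot: [-3.14, -0.001, 1.387]
ft_force: [1.7, -0.8, -2.4]
opening: 0.253
t: 25.45
eef_pos: [517.5, -290.8, 203.7]
tcp_rot: [-3.141, -0.0, 1.387]
ft_force: [0.3, 0.1, -0.9]
opening: 0.248
```

```bash
python3 -m handwheel '[{"hand":0,"x":0,"y":0,"z":0.01,"spin":0},{"hand":0,"x":0,"y":0,"z":0.02,"spin":0},{"hand":0,"x":0,"y":0,"z":0.035,"spin":0},{"hand":0,"x":0,"y":0,"z":0.05,"spin":0},{"hand":0,"x":0,"y":0,"z":0.06,"spin":0},{"hand":0,"x":0,"y":0,"z":0.06,"spin":0},{"hand":0,"x":0,"y":0,"z":0.06,"spin":0}]'
cat > jb.py <<'E'
from h import *
st=state();print(st["t"],st["ft_force"].round(1))
for n,R,T in(("top",(396,178,452,236),150),("side",(345,140,400,192),150)):
    c=read_camera(n);a,b,d,e=R;m=np.zeros(c["img"].shape[:2],np.uint8);m[b:e,a:d]=(c["img"].min(2)>T)[b:e,a:d]
    k,_,S,ce=cv2.connectedComponentsWithStats(m)
    for i in range(1,k):
        if 6<S[i,4]: p=onz(c,ce[i],25)[0];print(n,S[i].tolist(),p.round(0)[:2],"r",np.hypot(*(p[:2]-[548,-297])).round(0))
E
python3 jb.py
```

```text
t: 26.03
eef_pos: [517.7, -290.9, 264.4]
tcp_rot: [3.14, 0.0, 1.387]
ft_force: [0.3, 0.2, -2.1]
opening: 0.247
26.0333 [ 0.3  0.2 -2.1]
top [416, 217, 4, 5, 13] [ 506. -283.] r 44.0
side [350, 140, 20, 13, 141] [ 676. -400.] r 164.0
side [366, 153, 9, 11, 37] [ 587. -361.] r 75.0
side [355, 169, 19, 17, 128] [ 546. -251.] r 46.0
```

```bash
sed -i 's/),150)/),int(__import__("sys").argv[1]))/g' jb.py; for T in 175 195; do python3 jb.py $T; done; python3 -m handwheel '[{"hand":0,"x":0,"y":0,"z":0.004,"spin":0},{"hand":0,"x":0,"y":0,"z":-0.004,"spin":0},{"hand":0,"x":0,"y":0,"z":0.004,"spin":0},{"hand":0,"x":0,"y":0,"z":0,"spin":0},{"hand":0,"x":0,"y":0,"z":0,"spin":0}]'
```

```text
26.1333 [ 0.3  1.2 -2.4]
side [350, 140, 12, 8, 75] [ 693. -400.] r 178.0
26.2333 [ 0.2 -0.7 -1.1]
side [351, 141, 9, 7, 42] [ 692. -395.] r 174.0
t: 26.75
eef_pos: [517.6, -290.9, 263.5]
tcp_rot: [-3.142, -0.0, 1.387]
ft_force: [-1.1, -0.4, -2.1]
opening: 0.249
```

Averaged load is about −1.7 N, which fits an empty 180 g scoop (−2.55 N when loaded). I'll move over to the mat, then check the jar with the view clear.

```bash
python3 -m handwheel '[{"hand":0,"x":0,"y":0.01,"z":0,"spin":0},{"hand":0,"x":-0.003,"y":0.03,"z":0,"spin":0},{"hand":0,"x":-0.006,"y":0.06,"z":0,"spin":0},{"hand":0,"x":-0.01,"y":0.095,"z":0,"spin":0},{"hand":0,"x":-0.014,"y":0.13,"z":0,"spin":0},{"hand":0,"x":-0.018,"y":0.165,"z":0,"spin":0},{"hand":0,"x":-0.022,"y":0.2,"z":-0.01,"spin":0},{"hand":0,"x":-0.026,"y":0.235,"z":-0.03,"spin":0},{"hand":0,"x":-0.0307,"y":0.262,"z":-0.05,"spin":0},{"hand":0,"x":-0.0307,"y":0.276,"z":-0.064,"spin":0},{"hand":0,"x":-0.0307,"y":0.276,"z":-0.064,"spin":0},{"hand":0,"x":-0.0307,"y":0.276,"z":-0.064,"spin":0}]'; python3 jb.py 130; python3 pb.py 185
```

```text
t: 27.75
eef_pos: [486.7, -14.1, 199.7]
tcp_rot: [-3.141, -0.0, 1.389]
ft_force: [0.6, -1.4, -0.3]
opening: 0.251
27.75 [ 0.6 -1.4 -0.3]
top [416, 217, 4, 5, 19] [ 506. -283.] r 44.0
top [425, 219, 5, 6, 24] [ 500. -313.] r 51.0
side [349, 143, 6, 4, 16] [ 698. -384.] r 174.0
side [345, 143, 32, 43, 792] [ 585. -301.] r 37.0
side [345, 181, 19, 11, 119] [ 537. -177.] r 120.0
[223, 190, 10, 6, 34] scoop -290.0 -215.0 tray 326.0 -122.0
[211, 260, 4, 5, 12] scoop -71.0 -377.0 tray 83.0 58.0
27.9 [487.5 -15.6 200.6] [-0.3 -0.2 -1.9]
```

```bash
cat > jd.py <<'E'
from h import *
c=read_camera("top");o=cv2.imread("pics/top0.png")[:,:,::-1];D=np.abs(c["img"].astype(int)-o).max(2)[180:234,398:452]
m=(D>18).astype(np.uint8);k,_,S,ce=cv2.connectedComponentsWithStats(m)
for i in range(1,k):
    if S[i,4]>5:
        u=ce[i]+[398,180];p=onz(c,u,25)[0];b=c["img"][int(u[1])-1:int(u[1])+2,int(u[0])-1:int(u[0])+2].mean();print(S[i].tolist(),p[:2].round(0),"r",np.hypot(*(p[:2]-[548,-297])).round(0),"bright",b.round(0))
E
python3 jd.py
```

```text
[12, 35, 25, 13, 139] [ 500. -296.] r 48.0 bright 127.0
[0, 37, 2, 5, 8] [ 506. -223.] r 86.0 bright 72.0
[5, 50, 49, 4, 154] [ 467. -314.] r 83.0 bright 82.0
```

The change in the jar covers about 139 px, or roughly 3.7 ball areas, so the balls are in. Now right the scoop on the mat: set the lip down, then swing back.

```bash
python3 -m handwheel '[{"hand":0,"x":0,"y":0,"z":-0.015,"spin":0},{"hand":0,"x":0,"y":0,"z":-0.03,"spin":0},{"hand":0,"x":0,"y":0,"z":-0.036,"spin":0},{"hand":0,"x":0,"y":0,"z":-0.036,"spin":0}]';python3 -m handwheel '[{"hand":0,"x":0,"y":0,"z":-0.003,"spin":0},{"hand":0,"x":0,"y":0,"z":-0.005,"spin":0},{"hand":0,"x":0,"y":0,"z":-0.005,"spin":0}]';python3 -m handwheel '[{"hand":0,"x":0,"y":0,"z":-0.003,"spin":0},{"hand":0,"x":0,"y":0,"z":-0.005,"spin":0},{"hand":0,"x":0,"y":0,"z":-0.005,"spin":0}]'
```

```text
t: 28.28
eef_pos: [486.7, -15.5, 163.1]
tcp_rot: [-3.14, -0.0, 1.386]
ft_force: [-0.6, -0.2, -0.9]
opening: 0.251
t: 28.53
eef_pos: [487.1, -15.0, 159.0]
tcp_rot: [3.141, -0.0, 1.387]
ft_force: [-0.5, -0.1, -1.7]
opening: 0.244
t: 28.78
eef_pos: [486.9, -14.9, 153.5]
tcp_rot: [-3.141, -0.0, 1.387]
ft_force: [-0.1, 0.1, -1.8]
opening: 0.25
```

```bash
python3 -m handwheel '[{"hand":0,"x":0,"y":0,"z":-0.002,"spin":0},{"hand":0,"x":0,"y":0,"z":-0.004,"spin":0},{"hand":0,"x":0,"y":0,"z":-0.004,"spin":0}]';python3 -m handwheel '[{"hand":0,"x":0,"y":0,"z":-0.002,"spin":0},{"hand":0,"x":0,"y":0,"z":-0.004,"spin":0},{"hand":0,"x":0,"y":0,"z":-0.004,"spin":0}]'; python3 - <<'E'
from h import *
# steel outline of the scoop in the side view -> lip position
s=read_camera("side");hsv=cv2.cvtColor(s["img"],cv2.COLOR_RGB2HSV);o=cv2.imread("pics/side0.png")[:,:,::-1]
p=proj(s,[[487,-15,150],[487,-15,4],[440,0,4]]);print(p.round(0).tolist());st=state();print(st["ft_force"])
g=s["img"].min(2);np.set_printoptions(linewidth=250)
print(g[170:250:3,280:370:3])
E
```

```text
t: 29.03
eef_pos: [488.3, -15.1, 151.2]
tcp_rot: [3.138, -0.0, 1.387]
ft_force: [-1.2, 0.7, 16.5]
opening: 0.251
t: 29.28
eef_pos: [490.2, -15.5, 149.2]
tcp_rot: [3.131, -0.0, 1.387]
ft_force: [-0.7, -0.6, 34.8]
opening: 0.247
[[332.0, 187.0], [332.0, 225.0], [341.0, 235.0]]
[-0.53139968 -0.92898446 35.22420557]
[[212 196 174 154 112 116 121  53  71  65  66  65  67  68  57  61  66  59  65 105  77  84  49 154 132 154 158 145 165  99]
 [213 198 175 154 114 114 118  69  54  70  61  64  65  55  57  58  72  56  58  37  30 132 101  90 140 152 161 162 164 175]
 [214 201 179 163 111 114 111 112  49  55  65  68  56 158  82  93  71  48  54  52  52 117  75  71 102 157 159 164 165 166]
 [221 211  86  43 114 146 146 146 160  48  54  50  49  87  61  46  40  47  51  50 121 110  90  91  88 156 162 163 161 160]
 [ 52  55  53 147 149 147 146 146 147 154  59 111  47 161  43  44  46  44  49  53 147 147 149 108  85  85 148 160 161 158]
 [116 116 113 148 144 148 148 145 146 144 148  74  58  98  57  45  47 156  48  49 146 145 145 145 147 106 100  82 130 156]
 [116 116 115 142 146 147 146 144 144 143 146 14
[... 1835 characters left out ...]
145 146 155  76  57  59  56  59  62  57  51 153 144 145 145 145 143 144 145 144 144]
 [145 145 146 144 147 147 145 146 144 145 147 145 146 154  77  54  60  59  58 153 145 145 145 146 147 148 144 147 148 144]
 [146 145 144 145 143 144 145 146 145 147 147 145 145 146 147 153  79  54 150 145 144 143 143 147   0   0   0   0   0   0]
 [144 146 147 143 145 144 145 147 147 143 145 145 145 145 144 144 147 149 145 147 143 146 146 146   0   0   0   0   0   0]
 [144 144 143 145 145 144 144 145 145 145 146 142 146 146 144 146 143 145 144 144 146 143 145   0   0   0   0   0   0   0]
 [142 147 146 147 146 144 146 145 148 145 144 147 145 145 145 145 145 145 145 147 146 146 132   0   0   0   0   0   0   0]]
```

Contact now, about 35 N with the pivot nearly over the lip. I raise a few mm and swing back along the arc, with the lip resting on the rubber.

```bash
python3 -m handwheel '[{"hand":0,"x":0.0039,"y":-0.0007,"z":0.006,"spin":0},{"hand":0,"x":0.0118,"y":-0.0022,"z":0.0085,"spin":0},{"hand":0,"x":0.0216,"y":-0.004,"z":0.009,"spin":0},{"hand":0,"x":0.0344,"y":-0.0064,"z":0.009,"spin":0}]';python3 -m handwheel '[{"hand":0,"x":0.0069,"y":-0.0013,"z":-0.0005,"spin":0},{"hand":0,"x":0.0138,"y":-0.0026,"z":-0.0012,"spin":0},{"hand":0,"x":0.0206,"y":-0.0039,"z":-0.0022,"spin":0},{"hand":0,"x":0.0275,"y":-0.0052,"z":-0.0034,"spin":0}]'
```

```text
t: 29.67
eef_pos: [522.0, -21.4, 154.7]
tcp_rot: [-3.141, -0.0, 1.387]
ft_force: [0.3, 0.0, -1.8]
opening: 0.251
t: 30.0
eef_pos: [549.3, -26.6, 150.8]
tcp_rot: [-3.141, -0.0, 1.387]
ft_force: [-0.2, -1.1, -1.6]
opening: 0.253
```

```bash
python3 -m handwheel '[{"hand":0,"x":-0.02,"y":0.0037,"z":0.003,"spin":0},{"hand":0,"x":-0.045,"y":0.0084,"z":0.003,"spin":0},{"hand":0,"x":-0.0688,"y":0.0129,"z":0.001,"spin":0},{"hand":0,"x":-0.0688,"y":0.0129,"z":-0.0016,"spin":0},{"hand":0,"x":-0.0688,"y":0.0129,"z":-0.0016,"spin":0}]';python3 -m handwheel '[{"hand":0,"x":0.0049,"y":-0.0009,"z":0,"spin":0},{"hand":0,"x":0.0098,"y":-0.0018,"z":0.0003,"spin":0}]';python3 -m handwheel '[{"hand":0,"x":0.0049,"y":-0.0009,"z":0.0005,"spin":0},{"hand":0,"x":0.0098,"y":-0.0018,"z":0.001,"spin":0}]'
```

```text
t: 30.42
eef_pos: [479.7, -13.5, 149.8]
tcp_rot: [-3.141, -0.0, 1.387]
ft_force: [0.5, 0.6, -1.5]
opening: 0.252
t: 30.58
eef_pos: [491.1, -15.6, 150.1]
tcp_rot: [3.141, -0.0, 1.387]
ft_force: [-0.1, -0.4, -1.8]
opening: 0.251
t: 30.75
eef_pos: [500.8, -17.4, 150.9]
tcp_rot: [3.141, -0.0, 1.387]
ft_force: [-0.6, -0.1, -2.4]
opening: 0.25
```

Pressing turned it further nose-down. Better lever: the jar's outer rim. I'll hang the lip just outside the rim on its near side and pull back, so the rim pushes the pan's underside and swings the nose up.

```bash
python3 -m handwheel '[{"hand":0,"x":0,"y":0,"z":0.03,"spin":0},{"hand":0,"x":-0.004,"y":-0.015,"z":0.065,"spin":0},{"hand":0,"x":-0.012,"y":-0.04,"z":0.09,"spin":0},{"hand":0,"x":-0.022,"y":-0.073,"z":0.09,"spin":0},{"hand":0,"x":-0.033,"y":-0.108,"z":0.09,"spin":0},{"hand":0,"x":-0.044,"y":-0.143,"z":0.09,"spin":0},{"hand":0,"x":-0.055,"y":-0.178,"z":0.09,"spin":0},{"hand":0,"x":-0.066,"y":-0.213,"z":0.085,"spin":0},{"hand":0,"x":-0.075,"y":-0.242,"z":0.07,"spin":0},{"hand":0,"x":-0.079,"y":-0.256,"z":0.06,"spin":0},{"hand":0,"x":-0.079,"y":-0.256,"z":0.056,"spin":0},{"hand":0,"x":-0.079,"y":-0.256,"z":0.056,"spin":0}]';python3 -m handwheel '[{"hand":0,"x":0.0069,"y":-0.0013,"z":0,"spin":0},{"hand":0,"x":0.0138,"y":-0.0026,"z":0.001,"spin":0},{"hand":0,"x":0.0206,"y":-0.0039,"z":0.003,"spin":0}]';python3 -m handwheel '[{"hand":0,"x":0.0069,"y":-0.0013,"z":0.0015,"spin":0},{"hand":0,"x":0.0138,"y":-0.0026,"z":0.003,"spin":0},{"hand":0,"x":0.0206,"y":-0.0039,"z":0.0035,"spin":0}]'
```

```text
t: 31.75
eef_pos: [420.4, -273.7, 206.1]
tcp_rot: [-3.14, -0.001, 1.385]
ft_force: [0.2, 0.4, -2.2]
opening: 0.252
t: 32.0
eef_pos: [442.7, -276.5, 210.7]
tcp_rot: [3.141, 0.0, 1.388]
ft_force: [0.6, 0.2, -1.8]
opening: 0.25
t: 32.25
eef_pos: [463.0, -280.8, 214.1]
tcp_rot: [3.141, 0.0, 1.388]
ft_force: [-0.3, 0.0, -1.3]
opening: 0.251
```

No contact, so my tilt estimate may be wrong: the same lip height also fits a tilt of about 25–30°. I'll check against the side-view samples from the mat contact.

```bash
python3 - <<'E'
from h import *
s=read_camera("side")
print(onz(s,[[321,228],[339,218],[334,223]],4).round(0).tolist())
def scoop(px,th):
    d=np.array([-.983,.184,0]);n=np.array([-.184,-.983,0]);z=np.array([0,0,1.]);c,si=np.cos(th),np.sin(th)
    f=lambda x,y,h:px+((x+67)*c+(h-116)*si)*d+y*n+(-(x+67)*si+(h-116)*c)*z
    return np.array([f(40,39,0),f(40,-39,0),f(-40,39,0),f(-40,-39,0),f(-40,39,40),f(-40,-39,40)])
for th in(20,30,40,50,60):print(th,proj(s,scoop(np.array([490,-15.5,154]),np.radians(th))).round(0).tolist())
print("now, steel samples"); 
for th in(20,30,40,60):print(th,proj(s,scoop(np.array([463,-281,219]),np.radians(th))).round(0).tolist())
E
```

```text
[[503.0, 16.0, 4.0], [490.0, -54.0, 4.0], [487.0, -26.0, 4.0]]
20 [[354.0, 229.0], [334.0, 241.0], [338.0, 209.0], [318.0, 220.0], [341.0, 202.0], [321.0, 213.0]]
30 [[348.0, 226.0], [328.0, 237.0], [334.0, 204.0], [314.0, 215.0], [338.0, 199.0], [318.0, 210.0]]
40 [[342.0, 222.0], [322.0, 233.0], [330.0, 199.0], [310.0, 210.0], [335.0, 196.0], [315.0, 207.0]]
50 [[337.0, 217.0], [317.0, 228.0], [326.0, 194.0], [306.0, 204.0], [333.0, 192.0], [312.0, 203.0]]
60 [[331.0, 211.0], [311.0, 222.0], [323.0, 188.0], [303.0, 198.0], [330.0, 188.0], [310.0, 199.0]]
now, steel samples
20 [[411.0, 174.0], [395.0, 184.0], [395.0, 157.0], [378.0, 166.0], [400.0, 149.0], [383.0, 158.0]]
30 [[405.0, 173.0], [388.0, 182.0], [391.0, 153.0], [374.0, 162.0], [397.0, 147.0], [379.0, 156.0]]
40 [[399.0, 170.0], [382.0, 179.0], [387.0, 149.0], [370.0, 157.0], [394.0, 145.0], [376.0, 153.0]]
60 [[387.0, 161.0], [371.0, 169.0], [381.0, 139.0], [364.0, 147.0], [389.0, 138.0], [372.0, 146.0]]
```

Lip corners in that sample, (321,228) and (339,218), fit a tilt of about 47°, so the rim contact was just ahead. Continue pulling back, slightly lower.

```bash
python3 -m handwheel '[{"hand":0,"x":0,"y":0,"z":-0.004,"spin":0},{"hand":0,"x":0.0079,"y":-0.0015,"z":-0.004,"spin":0},{"hand":0,"x":0.0157,"y":-0.0029,"z":-0.004,"spin":0},{"hand":0,"x":0.0236,"y":-0.0044,"z":-0.004,"spin":0}]';python3 -m handwheel '[{"hand":0,"x":0.0079,"y":-0.0015,"z":-0.001,"spin":0},{"hand":0,"x":0.0157,"y":-0.0029,"z":-0.002,"spin":0},{"hand":0,"x":0.0236,"y":-0.0044,"z":-0.004,"spin":0}]'
```

```text
t: 32.63
eef_pos: [485.8, -285.4, 209.4]
tcp_rot: [-3.14, -0.0, 1.387]
ft_force: [-2.0, 1.4, -0.1]
opening: 0.248
t: 32.88
eef_pos: [510.0, -290.0, 205.9]
tcp_rot: [3.141, 0.0, 1.387]
ft_force: [-2.8, 0.1, 5.8]
opening: 0.253
```

```bash
python3 -m handwheel '[{"hand":0,"x":0.0079,"y":-0.0015,"z":-0.001,"spin":0},{"hand":0,"x":0.0157,"y":-0.0029,"z":-0.002,"spin":0},{"hand":0,"x":0.0236,"y":-0.0044,"z":-0.003,"spin":0}]';python3 -m handwheel '[{"hand":0,"x":0.0079,"y":-0.0015,"z":-0.002,"spin":0},{"hand":0,"x":0.0157,"y":-0.0029,"z":-0.004,"spin":0},{"hand":0,"x":0.0236,"y":-0.0044,"z":-0.006,"spin":0}]'
```

```text
t: 33.13
eef_pos: [533.3, -294.3, 202.2]
tcp_rot: [-3.141, -0.0, 1.387]
ft_force: [-2.8, 1.0, 1.4]
opening: 0.253
t: 33.38
eef_pos: [557.0, -298.7, 196.3]
tcp_rot: [-3.141, -0.0, 1.387]
ft_force: [-2.5, 1.0, 2.3]
opening: 0.251
```

```bash
python3 -m handwheel '[{"hand":0,"x":0,"y":0,"z":0.015,"spin":0},{"hand":0,"x":0,"y":0,"z":0.04,"spin":0},{"hand":0,"x":0.003,"y":0.02,"z":0.05,"spin":0},{"hand":0,"x":0.007,"y":0.05,"z":0.05,"spin":0},{"hand":0,"x":0.011,"y":0.085,"z":0.05,"spin":0},{"hand":0,"x":0.015,"y":0.12,"z":0.05,"spin":0},{"hand":0,"x":0.019,"y":0.155,"z":0.05,"spin":0},{"hand":0,"x":0.023,"y":0.19,"z":0.04,"spin":0},{"hand":0,"x":0.0275,"y":0.225,"z":0.02,"spin":0},{"hand":0,"x":0.0275,"y":0.252,"z":-0.01,"spin":0},{"hand":0,"x":0.0275,"y":0.2655,"z":-0.035,"spin":0},{"hand":0,"x":0.0275,"y":0.2655,"z":-0.051,"spin":0},{"hand":0,"x":0.0275,"y":0.2655,"z":-0.051,"spin":0}]'; python3 -m handwheel '[{"hand":0,"x":0.002,"y":0,"z":-0.004,"spin":0},{"hand":0,"x":0.005,"y":-0.001,"z":-0.008,"spin":0},{"hand":0,"x":0.009,"y":-0.0017,"z":-0.012,"spin":0}]'
```

```text
t: 34.47
eef_pos: [583.4, -31.7, 142.3]
tcp_rot: [-3.138, -0.0, 1.389]
ft_force: [-0.5, -0.2, -2.3]
opening: 0.253
t: 34.72
eef_pos: [593.9, -35.5, 134.4]
tcp_rot: [3.139, -0.0, 1.386]
ft_force: [-0.2, -0.3, -1.3]
opening: 0.249
```

```bash
python3 -m handwheel '[{"hand":0,"x":0.005,"y":-0.001,"z":-0.004,"spin":0},{"hand":0,"x":0.01,"y":-0.0018,"z":-0.008,"spin":0}]'; python3 -m handwheel '[{"hand":0,"x":0.004,"y":-0.0008,"z":-0.003,"spin":0},{"hand":0,"x":0.007,"y":-0.0014,"z":-0.006,"spin":0}]';python3 -m handwheel '[{"hand":0,"x":0.001,"y":0,"z":-0.001,"spin":0},{"hand":0,"x":0.002,"y":0,"z":-0.0025,"spin":0}]'
```

```text
t: 34.88
eef_pos: [604.2, -37.4, 126.5]
tcp_rot: [3.139, -0.0, 1.386]
ft_force: [2.1, -1.4, 9.5]
opening: 0.255
t: 35.05
eef_pos: [612.0, -38.9, 121.1]
tcp_rot: [3.137, -0.0, 1.386]
ft_force: [3.9, -0.7, 11.9]
opening: 0.256
t: 35.22
eef_pos: [614.4, -39.1, 119.0]
tcp_rot: [3.135, 0.0, 1.387]
ft_force: [4.0, -3.2, 14.1]
opening: 0.253
```

```bash
python3 -m handwheel '[{"hand":0,"x":0.001,"y":0,"z":-0.0015,"spin":0},{"hand":0,"x":0.001,"y":0,"z":-0.003,"spin":0},{"hand":0,"x":0.001,"y":0,"z":-0.003,"spin":0}]';python3 -m handwheel '[{"hand":0,"x":0,"y":0,"z":-0.001,"spin":0},{"hand":0,"x":0,"y":0,"z":-0.002,"spin":0},{"hand":0,"x":0,"y":0,"z":-0.002,"spin":0}]'; python3 jd.py
```

```text
t: 35.47
eef_pos: [616.6, -39.5, 116.8]
tcp_rot: [3.132, 0.0, 1.387]
ft_force: [8.1, -3.6, 12.2]
opening: 0.254
t: 35.72
eef_pos: [617.5, -39.7, 115.6]
tcp_rot: [3.129, 0.0, 1.387]
ft_force: [9.9, -5.6, 16.7]
opening: 0.25
[0, 1, 15, 4, 37] [ 622. -238.] r 95.0 bright 89.0
[27, 5, 23, 32, 347] [ 565. -347.] r 53.0 bright 99.0
[4, 11, 7, 11, 26] [ 577. -243.] r 62.0 bright 62.0
[12, 35, 14, 10, 79] [ 505. -281.] r 46.0 bright 168.0
[27, 39, 5, 7, 30] [ 499. -313.] r 52.0 bright 182.0
[33, 39, 4, 5, 10] [ 502. -330.] r 57.0 bright 105.0
```

```bash
python3 -m handwheel '[{"hand":0.02,"x":0,"y":0,"z":0.001,"spin":0},{"hand":0.07,"x":0,"y":0,"z":0.001,"spin":0},{"hand":0.07,"x":0,"y":0,"z":0.001,"spin":0},{"hand":0.07,"x":0,"y":0,"z":0.001,"spin":0},{"hand":0.07,"x":0,"y":0,"z":0.001,"spin":0},{"hand":0.07,"x":0,"y":0,"z":0.001,"spin":0},{"hand":0.07,"x":0,"y":0,"z":0.001,"spin":0},{"hand":0.07,"x":0,"y":0,"z":0.001,"spin":0},{"hand":0.07,"x":0,"y":0,"z":0.001,"spin":0},{"hand":0.07,"x":0,"y":0,"z":0.001,"spin":0}]'
```

```text
t: 36.6
eef_pos: [612.7, -38.0, 113.0]
tcp_rot: [-3.142, -0.0, 1.387]
ft_force: [-0.8, 0.2, 0.2]
opening: 0.731
```

```bash
python3 -m handwheel '[{"hand":0.07,"x":0,"y":0,"z":0.02,"spin":0},{"hand":0.07,"x":0,"y":0,"z":0.05,"spin":0},{"hand":0.07,"x":0,"y":0,"z":0.09,"spin":0},{"hand":0.07,"x":0,"y":0,"z":0.13,"spin":0},{"hand":0.07,"x":-0.02,"y":-0.03,"z":0.15,"spin":0},{"hand":0.07,"x":-0.04,"y":-0.065,"z":0.15,"spin":0},{"hand":0.07,"x":-0.06,"y":-0.1,"z":0.15,"spin":0},{"hand":0.07,"x":-0.08,"y":-0.135,"z":0.15,"spin":0},{"hand":0.07,"x":-0.1,"y":-0.17,"z":0.15,"spin":0},{"hand":0.07,"x":-0.12,"y":-0.205,"z":0.15,"spin":0},{"hand":0.07,"x":-0.14,"y":-0.24,"z":0.15,"spin":0},{"hand":0.07,"x":-0.16,"y":-0.275,"z":0.15,"spin":0},{"hand":0.07,"x":-0.18,"y":-0.31,"z":0.15,"spin":0},{"hand":0.07,"x":-0.2,"y":-0.345,"z":0.15,"spin":0},{"hand":0.07,"x":-0.22,"y":-0.38,"z":0.15,"spin":0},{"hand":0.07,"x":-0.24,"y":-0.415,"z":0.15,"spin":0},{"hand":0.07,"x":-0.26,"y":-0.45,"z":0.15,"spin":0},{"hand":0.07,"x":-0.28,"y":-0.485,"z":0.15,"spin":0},{"hand":0.07,"x":-0.3,"y":-0.52,"z":0.15,"spin":0},{"hand":0.07,"x":-0.3,"y":-0.52,"z":0.15,"spin":0}]'; python3 jd.py; echo; python3 pb.py 185 280 170 365 245; python3 pb.py 185; python3 - <<'E'
from h import *
t,s=read_camera("top"),read_camera("side");hsv=cv2.cvtColor(t["img"],cv2.COLOR_RGB2HSV);V=hsv[:,:,2]
z=np.zeros(V.shape,np.uint8);z[182:230,322:360]=(V>65)[182:230,322:360]
k=max(cv2.findContours(z,0,2)[0],key=cv2.contourArea);r=cv2.minAreaRect(k);P=onz(t,cv2.boxPoints(r),34);print("scoop",r,P.round(0).tolist(),P.mean(0).round(0))
g=s["img"].min(2)
# black grip top in side view
p=proj(s,[[546+74,-26-14,151],[546+60,-26-11,100]]);print(p.round(0).tolist())
np.set_printoptions(linewidth=220);u,v=p[0].astype(int);print(g[v-10:v+30:2,u-24:u+24:2])
E
```

```text
t: 38.27
eef_pos: [309.0, -563.0, 262.4]
tcp_rot: [-3.141, 0.001, 1.383]
ft_force: [0.7, 0.1, 0.7]
opening: 0.737
[12, 35, 13, 10, 68] [ 505. -280.] r 46.0 bright 158.0
[27, 39, 10, 6, 44] [ 500. -319.] r 53.0 bright 174.0

[280, 170, 4, 10, 31] scoop -261.0 -655.0 tray 294.0 -309.0
38.3667 [ 311.7 -558.8  262.4] [ 0.4  0.4 -0.6]
[224, 190, 8, 5, 23] scoop -289.0 -808.0 tray 329.0 -122.0
38.4167 [ 312.6 -557.8  262.7] [-0.6 -0.5  0.2]
scoop ((337.75, 199.74998474121094), (25.29897689819336, 29.809648513793945), 11.309932708740234) [[523.0, 18.0, 34.0], [616.0, 1.0, 34.0], [601.0, -77.0, 34.0], [509.0, -60.0, 34.0]] [562. -29.  34.]
[[303.0, 165.0], [307.0, 181.0]]
[[ 59  51  52  51  53  75 136  95  99  93 119 178 183 180 179 151 128 130 106 100 133 135 137 134]
 [ 58  61  53  52  53  41 103 100 102 128 130 131 117 179 182 154 129 100 131 136 110 102 100  98]
 [ 62  62  56  55  56  50 101 101  98 134 132 130 130 130 121 101 128 134 107 100 102 103  99  97]
 [ 61  58  58  53  53  46 103 129 133 131 133 135 134 107  99 100 102 100 103 102 101 100 134 131]
 [ 51  54  57  55  50  50 138 1
[... 853 characters left out ...]
9 131]
 [ 39  43  43  47  45  78 131 135 128 130 143  48  53  47  49  47 133 130 130 131 131 128 129 128]
 [ 58  51  51  59 102 136 131 131 128 128 138  57  52  51  51  39 129 131 130 130 130 129 130 130]
 [101 103 100 101 125 131 131 130 131 131 134  80  46  48  47  41 130 129 129 129 129 128 127 129]
 [101 102 101 101 100 125 130 131 130 129 130 138  90  50  77 112 131 128 130 130 129 130 131 131]
 [101 102 101 101  98 127 130 131 131 130 130 130 137 138 125 123 129 130 130 129 130 130 131 131]
 [101 102 102  99  99 130 130 129 129 129 130 129 129 159 124 126 130 128 130 133 129 131 131 132]
 [ 98 101 102 130 130 130 131 129 129 129 128 129 128 156 124 121 131 130 130 139 122 132 132 132]]
```

```bash
for T in 150 165; do python3 pb.py $T 280 170 365 245; python3 pb.py $T 200 225 310 330;echo; done; python3 - <<'E'
from h import *
t=read_camera("top");g=t["img"].min(2)
for n,(a,b,d,e) in dict(pan=(322,182,360,230),tray=(208,160,275,252),jar=(398,180,452,234)).items():
    m=np.zeros(g.shape,np.uint8);m[b:e,a:d]=(g>125)[b:e,a:d];k,_,S,ce=cv2.connectedComponentsWithStats(m)
    print(n,g[b:e,a:d].max(),[(S[i].tolist(),onz(t,ce[i],25)[0][:2].round(0).tolist()) for i in range(1,k) if S[i,4]>3])
print(g[213:230,408:438])
E
```

```text
[280, 170, 9, 10, 73] scoop -259.0 -647.0 tray 292.0 -316.0
38.5667 [ 313.6 -556.9  263.3] [-0.2 -0.4  0.1]
[211, 259, 6, 6, 26] scoop -87.0 -954.0 tray 83.0 55.0
38.6167 [ 313.7 -557.   263.4] [-0.5  0.5  0. ]

[280, 170, 7, 10, 58] scoop -259.0 -650.0 tray 293.0 -314.0
38.6667 [ 313.6 -557.1  263.4] [-0.4  0.2 -0.2]
[211, 260, 4, 5, 12] scoop -87.0 -956.0 tray 83.0 58.0
38.7167 [ 313.5 -557.2  263.4] [ 0.5 -0.4 -0.7]

pan 123 []
tray 135 [([228, 175, 3, 4, 9], [631.0, 318.0])]
jar 196 [([447, 203, 1, 6, 6], [551.0, -377.0]), ([412, 217, 2, 2, 4], [511.0, -267.0]), ([416, 217, 7, 7, 25], [504.0, -285.0]), ([425, 219, 5, 6, 25], [499.0, -313.0])]
[[ 81  89  89  90  89  90  90  89  90  90  91  90  91  91  91  91 109 121
  121 122 122 121 121 122 122 123 122 122 123 124]
 [ 86  92  91  92  91  91  92  92  92  92  92  93  92  93  93  92  94 111
  122 121 120 121 120 120 120 120 120 120 120 120]
 [ 80  85  93 101 108 105  95  89  90  90  90  90  91  91  90  89  91 108
  119 119 119 118 119 119 118 118 119 119 119 120]
 [ 94  84 102 116 121 122 118 104  89  87  90  91  91  90  92  91  91 
[... 980 characters left out ...]
108 114 107  93  86 100
  136 146 132 100  76  72  81 101 105 110 118  95]
 [ 61  62  61  61  61  64  65  70  80  95 105 103  96  89  88  86  85  84
   80  81  85  88  98 102 103 114 120  96  69  55]
 [ 62  61  63  62  63  62  62  63  64  67  74  94 104 112 110 104 103 101
  100  99 104 113 118 119 119  96  68  54  51  49]
 [ 63  61  62  62  61  62  61  62  61  62  62  66  68  72  76  80  84  84
   94  97  88  81  72  65  60  55  50  49  49  49]
 [ 60  60  61  61  61  61  60  62  60  62  61  61  61  63  63  63  64  64
   65  64  65  63  55  49  48  50  50  48  49  49]
 [ 61  60  60  61  59  60  60  60  62  61  62  63  62  63  63  64  62  61
   64  62  60  59  61  60  60  56  59  60  58  58]]
```

Four separate balls show in the jar and one in the tray corner, with none in the pan. The grip top is where an upright scoop's would be. Handing in.

```bash
python3 -c "
from cell import *
print(job_done())"
```

```text
the job is handed in; nothing more can be done
None
```

I scooped four of the five balls and tipped them into the steel jar, then stood the scoop back on its mat and let go. The job was handed in at about 39 s of the 58 s. No verdict is reported.

**How it went:**
- The gripper can't tilt, so I tipped the scoop by pushing its lip against the inside of the jar wall, which turned it in the grip. I swung it back using the jar's outer rim and the mat.
- The first grasp was lifted before the fingers had closed, but the scoop was not disturbed.
- Two scooping tries failed because balls could not roll over the lip against the tray's sloped end. The third try caught them.
- My first try at righting the scoop on the mat pressed with about 35 N and did not work.

**Last checks:**
- **Balls:** the top view shows four balls on the jar floor, 46–53 mm from its axis. The fifth is in the tray corner, about 100 mm from the tray's floor centre. No ball-like blob shows in the pan.
- **Scoop:** in the side view the grip's top is at about (302,165) px, against (303,165) px predicted for an upright scoop centred on the mat.
- **Disagreement:** the top view puts the scoop's centre about 16 mm further out in x. That outline also includes part of the stem and grip, and either value is well inside the 60 mm limit.
- **Not checked:** I did not measure the bystanders' positions again at the end. No unexpected contact forces appeared in the readings on the way.

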